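# Uncap the bench blower and load the drying rack with printed tins

### The job

Free the round cap of the warm-air blower by pressing it down and twisting it a quarter turn anticlockwise (seen from above), then lift it off and set it down flat in the middle of the narrow raised wooden stand. Then lay every printed tin on the sloped drying rack, printed lid up, one in the middle of each marked bay, lengthwise up the slope and with its lower end right down against the blue lip; tins that get knocked out of place are to be put right. When all of them lie there, press the green start button fully down; leave the ink jar, the tape roll and the spatula alone.

Things in the scene. Friction and masses are not known exactly. Their poses are not given: they have to be found in the camera images.
- blower: grey warm-air blower, fixed, top 55 mm above the bench. Origin: on the outlet's upright axis, at bench level; the box reaches from x = -130 to +80 mm and y = -80 to +80 mm of its own frame. Two steel claws hold the cap, on the +x and -x sides of the outlet (outer radius 72 mm, tops 77 mm above the bench)
- outlet (a point): middle of the locked cap's underside, 65 mm above the bench. Each claw overhangs from -20 to +50 degrees, anticlockwise from the blower's +x (or -x). The locked ears lie at 0 degrees between an end stop and a 4 mm tooth: press down 5 to 7 mm, then turn anticlockwise (from above). From 63 to 145 degrees the ears are clear (aim at 80 to 90) and the cap lifts straight off
- cap: loose aluminium bayonet cap, about 250 g: disc 100 mm across, 16 mm thick, with two ears on its +x and -x sides (64 mm from axis to tip, 22 mm wide, 6 mm thick, at the underside). Origin: centre of the flat underside, z up. Locked, its x lies along the blower's x
- cap_grip (a point): grip point on the cap, 38 mm above its underside: an upright orange bar, 70 mm long along the cap's x, 18 mm thick in y, from 16 to 50 mm above the underside
- seal (a joint): sprung seal under the cap, m: 0 with the cap locked, grows as the cap is pressed down, stops at 0.008; -0.002 when the cap is free. 5 mm down takes about 7 N by hand. Once past the tooth the spring may lift the cap against the overhang again; it still frees by turning on
- stand: fixed stand with a narrow wooden bar, 36 mm wide (its x), 150 mm long (its y), flat top 60 mm above the bench; origin under its middle at bench level. The cap goes on its middle, in any yaw, well centred across the narrow bar; along the bar 50 mm either way will do
- deck: sloped aluminium plate of the fixed drying rack, 116 mm up the slope (x), 320 mm wide (y), tilted 0.35 rad (20 degrees) with its low edge toward the robot; origin at the middle of its top surface, 56 mm above the bench; x points up the slope, z square off the plate. Blue lip along the low edge: 8 mm high, inner face at x = -50 mm. Blue lines at y = -156, -78, 0, 78 and 156 mm bound four bays
- bay0 (a point): where the underside centre of a tin lying in bay 0 against the lip belongs: x = -5 mm, y = -117 mm, z = 0 of the deck
- bay1 (a point): where the underside centre of a tin lying in bay 1 against the lip belongs: x = -5 mm, y = -39 mm, z = 0 of the deck
- bay2 (a point): where the underside centre of a tin lying in bay 2 against the lip belongs: x = -5 mm, y = 39 mm, z = 0 of the deck
- bay3 (a point): where the underside centre of a tin lying in bay 3 against the lip belongs: x = -5 mm, y = 117 mm, z = 0 of the deck
- tin0: printed tin, a closed steel box 90 x 40 x 28 mm with rounded edges and a red lid with two white bars; 70 g or so; may be absent. Origin: centre of its underside; x along its length (which end does not matter), y across its width, z up through the printed lid
- tin1: printed tin, a closed steel box 90 x 40 x 28 mm with rounded edges and a green lid with two white bars; 70 g or so; may be absent. Origin: centre of its underside; x along its length (which end does not matter), y across its width, z up through the printed lid
- tin2: printed tin, a closed steel box 90 x 40 x 28 mm with rounded edges and a yellow lid with two white bars; 70 g or so; may be absent. Origin: centre of its underside; x along its length (which end does not matter), y across its width, z up through the printed lid
- tin3: printed tin, a closed steel box 90 x 40 x 28 mm with rounded edges and a blue lid with two white bars; 70 g or so; may be absent. Origin: centre of its underside; x along its length (which end does not matter), y across its width, z up through the printed lid
- start_top (a point): middle of the top of the green start button, 32 mm across, in a black housing on the blower's top, at x = -100, y = 35 mm of the blower's frame; travels straight down 6 mm and springs back, fully down at about 5 N
- start (a joint): travel of the start button, m: 0 up, 0.006 fully down
- ink_jar: bystander: closed jar, 60 mm across, 85 mm tall; origin centre of underside
- tape: bystander: yellow tape roll lying flat, 80 mm across, 24 mm tall; origin centre of underside
- spatula: bystander: spatula, 150 mm long, lying near the stand along its own x; origin under its middle

How it is judged:
On the way, in this order (a step that is already met when the one before it is completed fails the run):
1. the cap has been turned out of its claws while still down on the outlet (angle between the x axis of cap and the x axis of blower, either way round above 0.95 rad and z of cap in the frame of blower below 0.07 m and horizontal distance between cap and blower below 0.012 m), for 0.1 s.
2. the cap rests flat on the narrow stand, let go (x of cap in the frame of stand between -0.014 and 0.014 m and y of cap in the frame of stand between -0.05 and 0.05 m and z of cap in the frame of stand between 0.055 and 0.065 m and angle between cap's own z axis and vertical below 0.08 rad and linear speed of cap below 0.02 m/s and contact force between the fingers and cap below 0.1 N), for 0.2 s.
3. every tin present lies in a bay of the rack, lid up, against the lip, let go (x of tin0 in the frame of deck between -0.01 and 0.007 m and z of tin0 in the frame of deck between -0.004 and 0.004 m and angle between the z axis of each of tin0, tin1, tin2, tin3 and the z axis of deck, either way round below 0.07 rad and angle between the x axis of each of tin0, tin1, tin2, tin3 and the x axis of deck, either way round below 0.17 rad and angle between each of tin0, tin1, tin2, tin3's own z axis and vertical below 0.6 rad and linear speed of each of tin0, tin1, tin2, tin3 below 0.02 m/s and (y of tin0 in the frame of deck between -0.132 and -0.102 m or y of tin0 in the frame of deck between -0.054 and -0.024 m or y of tin0 in the frame of deck between 0.024 and 0.054 m or y of tin0 in the frame of deck between 0.102 and 0.132 m) and x of tin1 in the frame of deck between -0.01 and 0.007 m and z of tin1 in the frame of deck between -0.004 and 0.004 m and (y of tin1 in the frame of deck between -0.132 and -0.102 m or y of tin1 in the frame of deck between -0.054 and -0.024 m or y of tin1 in the frame of deck between 0.024 and 0.054 m or y of tin1 in the frame of deck between 0.102 and 0.132 m) and x of tin2 in the frame of deck between -0.01 and 0.007 m and z of tin2 in the frame of deck between -0.004 and 0.004 m and (y of tin2 in the frame of deck between -0.132 and -0.102 m or y of tin2 in the frame of deck between -0.054 and -0.024 m or y of tin2 in the frame of deck between 0.024 and 0.054 m or y of tin2 in the frame of deck between 0.102 and 0.132 m) and x of tin3 in the frame of deck between -0.01 and 0.007 m and z of tin3 in the frame of deck between -0.004 and 0.004 m and (y of tin3 in the frame of deck between -0.132 and -0.102 m or y of tin3 in the frame of deck between -0.054 and -0.024 m or y of tin3 in the frame of deck between 0.024 and 0.054 m or y of tin3 in the frame of deck between 0.102 and 0.132 m) and contact force between the fingers and tin0 below 0.1 N and contact force between the fingers and tin1 below 0.1 N and contact force between the fingers and tin2 below 0.1 N and contact force between the fingers and tin3 below 0.1 N), for 0.2 s.
4. the start button is pressed fully down (value of joint start above 0.0045 m), for 0.05 s.
At the end, for the whole second after the job is handed in: Cap flat and still on the stand bar (within 14 mm of its centre line, 50 mm of its middle); every tin present flat and still on the rack, lid up, within 0.17 rad of the slope line, 15 mm of a bay middle and 12 mm of the lip; start button then pressed (4.5 mm or more) and up again (x of cap in the frame of stand between -0.014 and 0.014 m and y of cap in the frame of stand between -0.05 and 0.05 m and z of cap in the frame of stand between 0.055 and 0.065 m and angle between cap's own z axis and vertical below 0.08 rad and linear speed of each of cap, tin0, tin1, tin2, tin3 below 0.02 m/s and x of tin0 in the frame of deck between -0.01 and 0.007 m and z of tin0 in the frame of deck between -0.004 and 0.004 m and angle between the z axis of each of tin0, tin1, tin2, tin3 and the z axis of deck, either way round below 0.07 rad and angle between the x axis of each of tin0, tin1, tin2, tin3 and the x axis of deck, either way round below 0.17 rad and angle between each of tin0, tin1, tin2, tin3's own z axis and vertical below 0.6 rad and (y of tin0 in the frame of deck between -0.132 and -0.102 m or y of tin0 in the frame of deck between -0.054 and -0.024 m or y of tin0 in the frame of deck between 0.024 and 0.054 m or y of tin0 in the frame of deck between 0.102 and 0.132 m) and x of tin1 in the frame of deck between -0.01 and 0.007 m and z of tin1 in the frame of deck between -0.004 and 0.004 m and (y of tin1 in the frame of deck between -0.132 and -0.102 m or y of tin1 in the frame of deck between -0.054 and -0.024 m or y of tin1 in the frame of deck between 0.024 and 0.054 m or y of tin1 in the frame of deck between 0.102 and 0.132 m) and x of tin2 in the frame of deck between -0.01 and 0.007 m and z of tin2 in the frame of deck between -0.004 and 0.004 m and (y of tin2 in the frame of deck between -0.132 and -0.102 m or y of tin2 in the frame of deck between -0.054 and -0.024 m or y of tin2 in the frame of deck between 0.024 and 0.054 m or y of tin2 in the frame of deck between 0.102 and 0.132 m) and x of tin3 in the frame of deck between -0.01 and 0.007 m and z of tin3 in the frame of deck between -0.004 and 0.004 m and (y of tin3 in the frame of deck between -0.132 and -0.102 m or y of tin3 in the frame of deck between -0.054 and -0.024 m or y of tin3 in the frame of deck between 0.024 and 0.054 m or y of tin3 in the frame of deck between 0.102 and 0.132 m) and value of joint start below 0.002 m); the robot touches nothing.
It fails at once if the ink jar is moved more than 40 mm (distance of ink_jar from where it was at the start of the episode above 0.04 m).
It fails at once if the tape roll is moved more than 40 mm (distance of tape from where it was at the start of the episode above 0.04 m).
It fails at once if the spatula is moved more than 40 mm (distance of spatula from where it was at the start of the episode above 0.04 m).
Of tin0, tin1, tin2, tin3 only 3 to 4 are there at a start; the rules pass over those that are not, and their reading is None.
At some moment in a run one of tin0, tin1, tin2, tin3 may be knocked a few centimetres aside while the robot is not near it.
It also fails if it takes over 210 s, if anything falls off the work surface, if the arm or the gripper's body presses on something with over 40 N, if the wrist force passes 120 N, or if a joint passes its speed limit or range.

### The arm

A 7-joint arm with a two-finger parallel gripper is mounted at the origin on the work surface. World frame = base frame: x ahead of the robot, y to its left, z up, the work surface at z = 0. Lengths are in m, angles in rad, forces in N, time in s.
With the tool pointing down it reaches from about 0.4 to 0.75 m from the base axis. Payload 19.5 kg.
Tool frame: the origin (TCP) lies on the mounting face of the last link; the fingertips stand 173 mm ahead of it and the grasp point (between the pads) lies 155 mm ahead of it; z points along the fingers, y is the direction in which the jaws open and shut (so a half turn about z gives the same grasp; the last joint's range is limited). The gripper opens to 85 mm and grips with 20 to 120 N. Pads are 22 mm wide; open, the fingers measure 114 mm over their backs; the gripper's body (76 mm by 85 mm) begins 54 mm behind the grasp point. The pads swing forward as they close: fully open they stand 13 mm farther back than shut.
Start: joints at [1.239, 0.707, -0.028, 1.485, 0.022, 0.951, -0.075], TCP at [0.164, -0.551, 0.405] pointing down, gripper open.
Joint ranges: [-2.71, 2.71], [-0.32, 2.16], [-1.57, 1.52], [0, 2.45], [-1.46, 4.6], [0, 2.02], [-2.83, 2.83]. Speed limits (rad/s): [1.89, 1.89, 2.57, 2.57, 3.01, 3.01, 3.01].

### API

Orientations are given as a rotation vector (axis times angle).
In Python, from cell import * gives the robot as it stands.
- The arm moves only by the shell command python3 -m handwheel 'ROWS'. ROWS is JSON, a list of rows, each an object of numbers: "x", "y", "z": the shift along the tool's x, y, z each as a share of 0.6 m, from -1 to 1; "spin": the turn about the tool's z as a share of 2 pi rad, from -1 to 1; "hand": the closure, from -1 (fully open) to 1 (shut). A call has 1 to 10 rows; each row is the pose to reach, as a shift and turn from the pose measured when the call began, along the tool's axes at that moment, turning the shorter way round; what a row does not reach only later rows make up. A row lasts 1/8 s, in which the tool goes at most 62.5 mm and 10.7 degrees, less where a joint would pass 70% of its speed; a pose out of reach is approached as far as the arm can. A call with a number of a shift or a turn outside -1 to 1 is refused whole. A call with a gripper value outside its range is refused whole. The fingers move at their own pace and stop on an object; the grip force is fixed at half the most. Time passes only in rows, so rows that repeat a pose let the fingers close. It gives the time, the measured TCP pose, the force and the opening at its end, in the units of the state.
- state(): the state, without advancing time (a new reading comes with each control period).
- camera(name): name is "scene" or "side" or "wrist"; returns the picture (480x640x3 uint8, red, green, blue); there is no depth.
- calibration(name): a dict with "mtx" (3x3 intrinsics, pixels), "k1" (the pictures are not rectified: a ray, as slopes to the right and down, at radius r is drawn at 1 + k1 r^2 times it, then the intrinsics apply), "R" (3x3) and "t" (3): a world point X has camera coordinates R X + t. Camera axes: x right, y down, z forward; pixel columns grow to the right and rows downward; lengths in m; the calibration is good to about 2 mm. A picture is of the moment at which its call begins: read the wrist's pose just before it. calibration takes no time and is no camera call; for the wrist camera it gives the pose at the moment of the call.
- job_done(): hands the job in, once; it reports no verdict.
The state is a dict: "t": time; "joints": joint angles; "dq": joint speeds; "joint_efforts": joint torques, N m; "tool_pos": TCP position; "ee_rot": TCP orientation; "contact_force": force on the tool from outside, world axes, zero at the start; "wrist_torque": the same for the moment, N m; "finger_gap": opening from 0.0 (shut) to 1.0 (fully open).
Only numpy, scipy, OpenCV 4.12 (cv2) and the standard library are available. Lean on these libraries where they do the work, as an engineer would, in place of code of your own. Each camera call takes 0.05 s, during which the arm holds its last target.

## Working session

There is one attempt and no reset: what is moved stays moved. The work goes in short steps, Python scripts to look and compute and a shell command to move; the robot and the scene stay as the last step left them, time stands still between calls to the robot, and variables do not carry over. Pictures are saved under pics/ and viewed, and the job is handed in when it is done.

```bash
ls; mkdir -p pics
python3 - <<'E'
from cell import *
import cv2
print(state())
for n in("scene","side","wrist"):
    im=camera(n); cv2.imwrite(f"pics/{n}0.png",im[:,:,::-1])
    c=calibration(n); print(n,c)
E
```

```text
pics
{'t': 0.0, 'joints': array([ 1.239302  ,  0.70708203, -0.02762524,  1.48496881,  0.02198691,
        0.95094702, -0.07548439]), 'dq': array([-6.61844770e-05,  5.71048996e-05, -8.57071414e-04,  1.50611112e-03,
       -6.27844606e-05, -2.92337430e-04,  1.75821401e-04]), 'joint_efforts': array([ 2.82945526e-03, -8.83211160e+01,  1.23531628e+00, -2.36171883e+01,
        1.68347434e-02,  6.68982830e-03, -2.58865748e-05]), 'tool_pos': array([ 0.1642973 , -0.55095096,  0.40424644]), 'ee_rot': array([-3.10759083e+00, -4.53481002e-01,  2.82344465e-04]), 'contact_force': array([ 0.64728042, -0.21013747, -0.63630135]), 'wrist_torque': array([-0.01339105,  0.00613739, -0.03550523]), 'finger_gap': 1.0018256929285245}
scene {'mtx': array([[488.33609659,   0.        , 312.33821883],
       [  0.        , 488.33609659, 240.9427091 ],
       [  0.        ,   0.        ,   1.        ]]), 'k1': 0.02298914058724843, 'R': array([[ 0.07512339,  0.99717248, -0.00187525],
       [ 0.61296306, -0.04766158, -0.78867272],
       [-0.78653211,  0.05809831, -0.6148104 ]]), 't': array([-0.01444566, -0.24557741,  1.60381643])}
side {'mtx': array([[495.02973956,   0.        , 320.01969453],
       [  0.        , 495.02973956, 229.56931855],
       [  0.        ,   0.        ,   1.        ]]), 'k1': -0.1370030154663809, 'R': array([[-0.8131404 , -0.58206673,  0.00100476],
       [-0.43952468,  0.6128773 , -0.6566578 ],
       [ 0.38160287, -0.5343966 , -0.75418799]]), 't': array([0.36808331, 0.32471023, 0.77878344])}
wrist {'mtx': array([[361.0108233 ,   0.        , 323.04009288],
       [  0.        , 361.0108233 , 233.30209763],
       [  0.        ,   0.        ,   1.        ]]), 'k1': 0.00031338756051713557, 'R': array([[ 0.28511006, -0.95849422, -0.00104107],
       [-0.92238676, -0.27466466,  0.27159158],
       [-0.26060491, -0.07647322, -0.96241204]]), 't': array([-0.57529136, -0.03604852,  0.37955527])}
```

View pics/scene0.png

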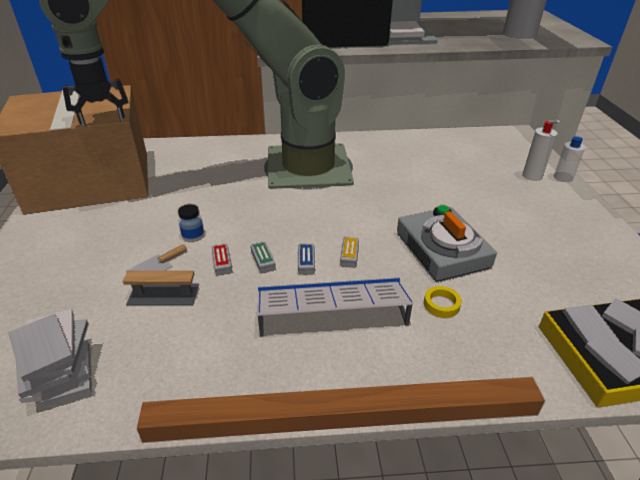

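View pics/side0.png

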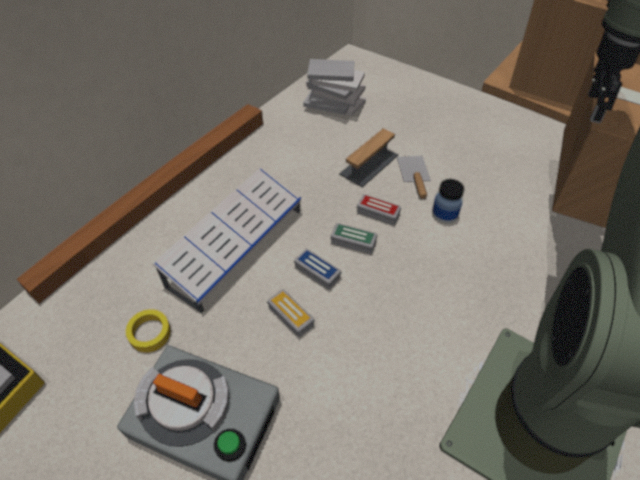

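View pics/wrist0.png

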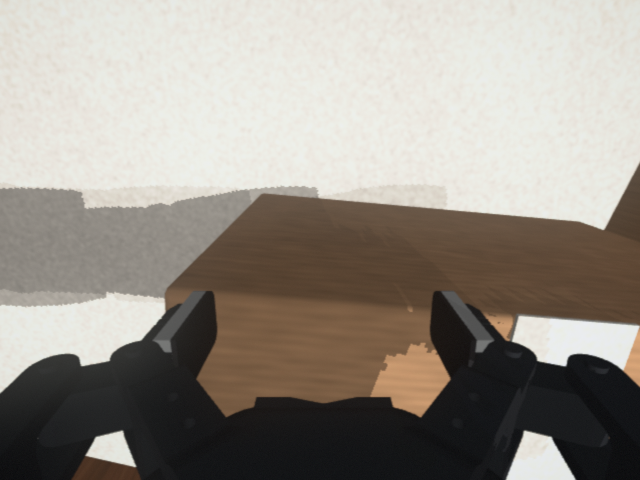

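```bash
cat > h.py <<'E'
from cell import *
import cv2, numpy as np
from scipy.spatial.transform import Rotation as Ro
def ray(c,uv):
    uv=np.asarray(uv,float).reshape(-1,1,2)
    p=cv2.undistortPoints(uv,c['mtx'],np.array([c['k1'],0,0,0,0.])).reshape(-1,2)
    d=np.c_[p,np.ones(len(p))]@c['R']
    o=-c['R'].T@c['t']
    return o,d
def onz(c,uv,z):
    o,d=ray(c,uv); s=(z-o[2])/d[:,2]
    return o+d*s[:,None]
def proj(c,X):
    X=np.asarray(X,float).reshape(-1,3)
    return cv2.projectPoints(X,cv2.Rodrigues(c['R'])[0],c['t'],c['mtx'],np.array([c['k1'],0,0,0,0.]))[0].reshape(-1,2)
def tri(c1,u1,c2,u2):
    A=[];b=[]
    for c,u in((c1,u1),(c2,u2)):
        o,d=ray(c,[u]); d=d[0]/np.linalg.norm(d[0]); P=np.eye(3)-np.outer(d,d); A.append(P); b.append(P@o)
    X=np.linalg.lstsq(np.vstack(A),np.hstack(b),rcond=None)[0]
    return X
HS={'red':[((0,150,90),(5,255,255)),((172,150,90),(180,255,255))],'green':[((60,80,40),(90,255,255))],'yellow':[((18,140,100),(26,255,255))],
 'blue':[((100,110,60),(125,255,255))],'orange':[((4,160,90),(16,255,255))]}
def mask(im,n):
    h=cv2.cvtColor(im,cv2.COLOR_RGB2HSV); m=0
    for a,b in HS[n]: m=m|cv2.inRange(h,np.array(a),np.array(b))
    return m
def blobs(im,n,amin=30):
    m=cv2.morphologyEx(mask(im,n),cv2.MORPH_CLOSE,np.ones((3,3)))
    cs,_=cv2.findContours(m,cv2.RETR_EXTERNAL,cv2.CHAIN_APPROX_NONE)
    return sorted([c.reshape(-1,2) for c in cs if cv2.contourArea(c)>amin],key=lambda c:-cv2.contourArea(c))
def rect(P):
    r=cv2.minAreaRect((P[:,:2]*1000).astype(np.float32)); b=cv2.boxPoints(r)
    e=[b[1]-b[0],b[2]-b[1]]; e=max(e,key=np.linalg.norm)
    return np.array(r[0])/1000,max(r[1]),min(r[1]),np.degrees(np.arctan2(e[1],e[0]))%180
E
python3 - <<'E'
from h import *
for n in("scene","side"):
    im=cv2.imread(f"pics/{n}0.png")[:,:,::-1].copy(); c=calibration(n)
    for k,z in(('red',.028),('green',.028),('yellow',.028),('blue',.028),('orange',.115)):
        for b in blobs(im,k)[:5]:
            r=rect(onz(c,b,z)); print(n,k,len(b),b.mean(0).round(),r[0].round(4),np.round(r[1:],1))
s=cv2.imread("pics/scene0.png"); d=cv2.imread("pics/side0.png")
cv2.imwrite("pics/s_a.png",cv2.resize(s[200:340,380:520],None,fx=4,fy=4,interpolation=2))
cv2.imwrite("pics/s_b.png",cv2.resize(s[230:350,100:300],None,fx=4,fy=4,interpolation=2))
cv2.imwrite("pics/d_a.png",cv2.resize(d[330:480,110:300],None,fx=4,fy=4,interpolation=2))
cv2.imwrite("pics/d_b.png",cv2.resize(d[120:320,140:400],None,fx=3,fy=3,interpolation=2))
cv2.imwrite("pics/s_c.png",cv2.resize(s[260:350,240:430],None,fx=4,fy=4,interpolation=2))
E
```

```text
scene red 55 [221. 255.] [ 0.4717 -0.2475] [74.  27.6  9.5]
scene red 29 [547. 127.] [-0.1659  0.8776] [ 98.9  24.3 152.7]
scene green 54 [262. 252.] [ 0.471  -0.1457] [73.5 27.5 15.6]
scene green 30 [442. 209.] [0.3189 0.3495] [ 42.5  30.4 126.4]
scene yellow 100 [442. 301.] [0.671  0.2497] [ 97.4  75.6 162.2]
scene yellow 266 [593. 369.] [0.8349 0.4998] [226.6  97.2 177.4]
scene yellow 57 [349. 247.] [0.4676 0.0725] [ 75.3  29.2 167.8]
scene blue 244 [42. 45.] [-1.5281 -1.3731] [1886.3  172.7   25.1]
scene blue 318 [596.  33.] [-1.3602  1.5553] [1894.   507.5  144.8]
scene blue 193 [464.   5.] [-1.9848  1.1735] [629.9 302.6  83.8]
scene blue 347 [321. 286.] [0.6032 0.0041] [330.5  71.3 101.3]
scene blue 56 [306. 254.] [ 0.4871 -0.0392] [ 73.4  27.4 175.8]
scene orange 841 [338. 402.] [ 0.9621 -0.0085] [632.2  45.2  89.9]
scene orange 63 [454. 224.] [0.5071 0.3102] [101.4  40.   13.3]
side green 68 [228. 442.] [0.3973 0.3201] [36.1 36.  37.1]
side yellow 73 [290. 309.] [0.4692 0.0709] [ 75.   26.3 167.8]
side yellow 146 [ 15. 375.] [0.7791 0.4628] [130.4  62.8 146.7]
side yellow 118 [140. 324.] [0.6639 0.2583] [65.9 43.5 80.1]
side yellow 105 [153. 341.] [0.6261 0.265 ] [73.9 37.6 72.4]
side blue 214 [248. 250.] [ 6.223e-01 -4.000e-04] [321.4   5.4  91.1]
side blue 64 [445. 212.] [ 0.3455 -0.3129] [52.3 39.5 15.2]
side blue 67 [322. 270.] [ 0.4795 -0.0392] [ 54.3  26.  176.2]
side blue 27 [304. 257.] [ 0.5179 -0.0411] [24.8 12.4 88.2]
side orange 103 [176. 390.] [0.4821 0.3211] [75.5 22.2 14.1]
```

View pics/s_a.png

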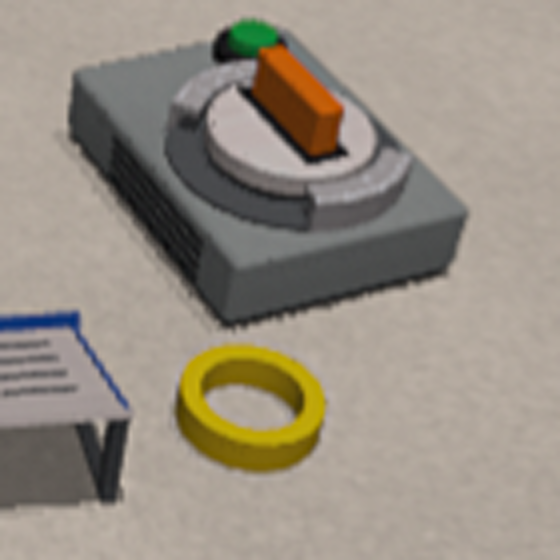

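View pics/d_a.png

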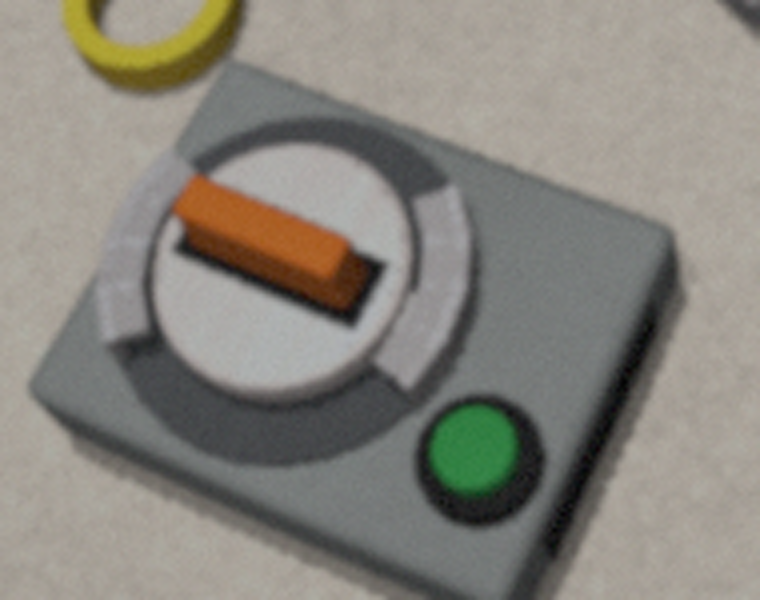

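View pics/s_b.png

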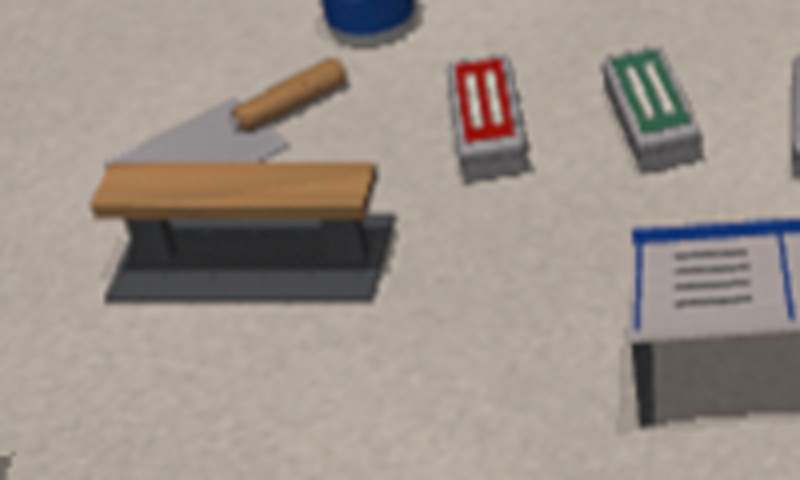

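View pics/d_b.png

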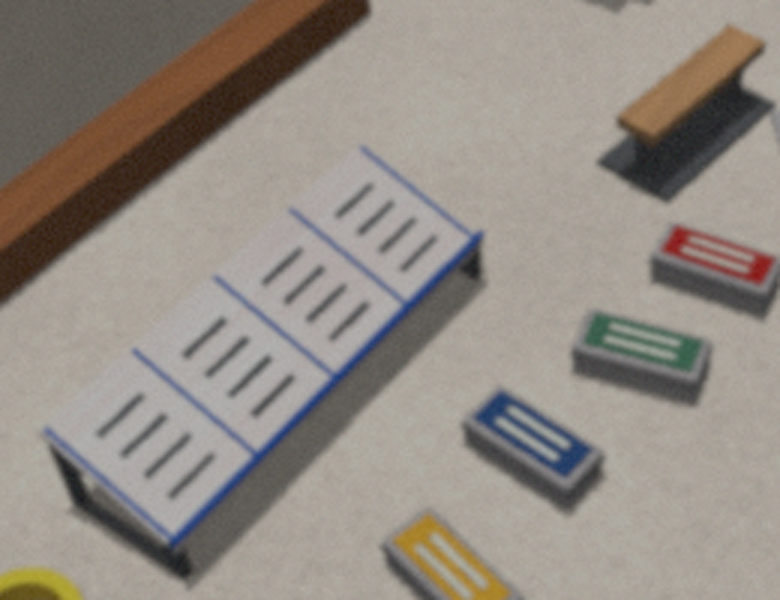

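View pics/s_c.png

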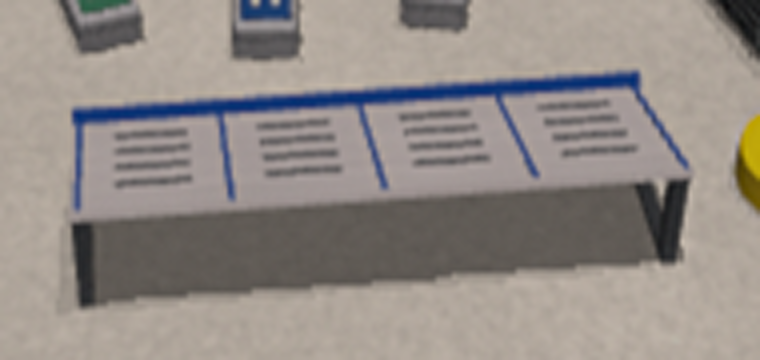

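Run:
```python
from h import *
np.set_printoptions(precision=4,suppress=True)
S=calibration("scene");D=calibration("side")
print("blower side",onz(D,[(167.5,345.5),(278,388),(118.75,426)],.055))
print("blower scene",onz(S,[(437,265.5),(398.75,218.75),(496.75,253)],.055))
print("btn",tri(S,(443,210),D,(228.5,442.5)))
for z in(.07,.075,.08): print(onz(S,[(443,209)],z),onz(D,[(228.5,442.5)],z))
print("stand side",onz(D,[(346,160),(357.3,165.7),(394,134),(382.7,128.7)],.06))
print("stand scene",onz(S,[(126.75,270.75),(123.25,282),(192.5,282),(193.75,270.75)],.06))
for a,b in(((258.75,288),(300,198.7)),((399.5,279),(197.3,300)),((259,312.5),(260.7,169.3)),((411.75,302),(156,264))):
    print("deck",tri(S,a,D,b))
print("decklow z.044",onz(S,[(258.75,288),(399.5,279)],.044),onz(D,[(300,198.7),(197.3,300)],.044))
print("deckhigh z.076",onz(S,[(259,312.5),(411.75,302)],.076),onz(D,[(260.7,169.3),(156,264)],.076))
```

```text
blower side [[0.5801 0.2643 0.055 ]
 [0.3826 0.212  0.055 ]
 [0.5403 0.4098 0.055 ]]
blower scene [[0.5837 0.2584 0.055 ]
 [0.3935 0.2106 0.055 ]
 [0.55   0.4115 0.055 ]]
btn [0.3837 0.327  0.0698]
[[0.3798 0.3292 0.07  ]] [[0.3833 0.3261 0.07  ]]
[[0.387  0.3263 0.075 ]] [[0.3816 0.3268 0.075 ]]
[[0.3941 0.3234 0.08  ]] [[0.38   0.3276 0.08  ]]
stand side [[ 0.5932 -0.2975  0.06  ]
 [ 0.5619 -0.2961  0.06  ]
 [ 0.5522 -0.445   0.06  ]
 [ 0.5849 -0.4467  0.06  ]]
stand scene [[ 0.5528 -0.4472  0.06  ]
 [ 0.5903 -0.4465  0.06  ]
 [ 0.6023 -0.2952  0.06  ]
 [ 0.5647 -0.2968  0.06  ]]
deck [ 0.6142 -0.1514  0.0427]
deck [0.6103 0.1652 0.0442]
deck [ 0.719  -0.1481  0.0743]
deck [0.7122 0.165  0.073 ]
decklow z.044 [[ 0.6158 -0.151   0.044 ]
 [ 0.6107  0.1664  0.044 ]] [[ 0.6134 -0.1507  0.044 ]
 [ 0.61    0.164   0.044 ]]
deckhigh z.076 [[ 0.7214 -0.1471  0.076 ]
 [ 0.7158  0.1654  0.076 ]] [[ 0.7177 -0.148   0.076 ]
 [ 0.7094  0.1647  0.076 ]]
```

```bash
cat >> h.py <<'E'
def yawof(s=None):
    s=s or state(); R=Ro.from_rotvec(s['ee_rot']).as_matrix()
    return np.degrees(np.arctan2(R[1,1],R[0,1]))
def go(*wps):
    """wps: (x,y,z,yaw of tool y deg) world TCP -> shares"""
    s=state(); R=Ro.from_rotvec(s['ee_rot']).as_matrix(); y0=yawof(s)
    print("t %.2f"%s['t'],"tcp",s['tool_pos'].round(4),"tilt %.2f"%np.degrees(np.arccos(-R[2,2])),"yawY %.1f"%y0,"q",s['joints'].round(2),"F",s['contact_force'].round(1),"gap %.3f"%s['finger_gap'])
    for w in wps:
        d=R.T@(np.array(w[:3])-s['tool_pos'])/.6
        sp=-((w[3]-y0+180)%360-180)/360
        print("  ->",w,"x %.4f y %.4f z %.4f spin %.4f"%(*d,sp))
E
python3 - <<'E'
from h import *
go((.42,-.30,.40,-73.4),(.50,-.05,.40,-73.4),(.4865,.3165,.36,-76))
E
```

```text
t 0.15 tcp [ 0.1643 -0.551   0.4043] tilt 0.05 yawY -73.4 q [ 1.24  0.71 -0.03  1.48  0.02  0.95 -0.08] F [-1.1 -0.4  0.3] gap 1.001
  -> (0.42, -0.3, 0.4, -73.4) x 0.5279 y -0.2791 z 0.0075 spin 0.0000
  -> (0.5, -0.05, 0.4, -73.4) x 0.7747 y -0.6403 z 0.0078 spin 0.0000
  -> (0.4865, 0.3165, 0.36, -76) x 0.9277 y -1.2320 z 0.0750 spin 0.0072
```

```bash
python3 -m handwheel '[{"x":0.264,"y":-0.14,"z":0,"spin":0,"hand":-1},{"x":0.528,"y":-0.28,"z":0,"spin":0,"hand":-1},{"x":0.528,"y":-0.28,"z":0,"spin":0,"hand":-1},{"x":0.528,"y":-0.28,"z":0,"spin":0,"hand":-1},{"x":0.528,"y":-0.28,"z":0,"spin":0,"hand":-1},{"x":0.528,"y":-0.28,"z":0,"spin":0,"hand":-1},{"x":0.528,"y":-0.28,"z":0,"spin":0,"hand":-1},{"x":0.528,"y":-0.28,"z":0,"spin":0,"hand":-1},{"x":0.528,"y":-0.28,"z":0,"spin":0,"hand":-1}]'
python3 - <<'E'
from h import *
c=calibration("wrist");np.save("pics/c1.npy",c,allow_pickle=True)
im=camera("wrist");cv2.imwrite("pics/w1.png",im[:,:,::-1])
go((.50,-.05,.40,-73.4),(.47,.22,.36,-76))
E
```

```text
t: 1.27
tool_pos: [0.4192, -0.3003, 0.4045]
ee_rot: [-3.108, -0.451, 0.001]
contact_force: [0.1, 0.5, 0.3]
finger_gap: 1.0
t 1.32 tcp [ 0.4192 -0.3002  0.4045] tilt 0.04 yawY -73.5 q [ 0.54  0.62  0.03  1.7  -0.02  0.82 -0.7 ] F [-0.4  0.5 -0.4] gap 0.999
  -> (0.5, -0.05, 0.4, -73.4) x 0.2476 y -0.3616 z 0.0077 spin -0.0002
  -> (0.47, 0.22, 0.36, -76) x 0.3276 y -0.8072 z 0.0747 spin 0.0070
```

View pics/w1.png

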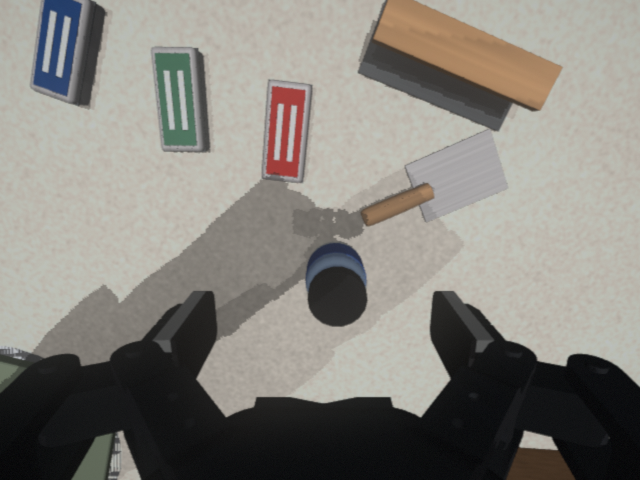

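```bash
python3 - <<'E'
from h import *
np.set_printoptions(precision=4,suppress=True)
c=np.load("pics/c1.npy",allow_pickle=True).item()
im=cv2.imread("pics/w1.png")[:,:,::-1].copy()
for k in('red','green','blue'):
    for b in blobs(im,k,300)[:3]:
        r=rect(onz(c,b,.028)); print(k,len(b),b.mean(0).round(),r[0],np.round(r[1:],1))
print(onz(c,[(388,0),(561,68),(541,109),(374,35)],.06))
E
python3 -m handwheel '[{"x":0.12,"y":-0.18,"z":0,"spin":0,"hand":-1},{"x":0.248,"y":-0.362,"z":0,"spin":0,"hand":-1},{"x":0.248,"y":-0.362,"z":0,"spin":0,"hand":-1},{"x":0.248,"y":-0.362,"z":0,"spin":0,"hand":-1},{"x":0.248,"y":-0.362,"z":0,"spin":0,"hand":-1},{"x":0.248,"y":-0.362,"z":0,"spin":0,"hand":-1},{"x":0.248,"y":-0.362,"z":0,"spin":0,"hand":-1}]'
python3 - <<'E'
from h import *
c=calibration("wrist");np.save("pics/c2.npy",c,allow_pickle=True)
im=camera("wrist");cv2.imwrite("pics/w2.png",im[:,:,::-1])
go((.45,.22,.36,-76),(.4865,.3165,.36,-76))
E
```

```text
red 226 [285. 131.] [ 0.4733 -0.2478] [76.5 28.1  9.8]
green 322 [173.  82.] [ 0.4849 -0.1428] [50.8 27.2 16.2]
blue 241 [57. 44.] [ 0.4887 -0.0385] [ 78.1  29.5 176.5]
[[ 0.5913 -0.3017  0.06  ]
 [ 0.5854 -0.4504  0.06  ]
 [ 0.5524 -0.4488  0.06  ]
 [ 0.5655 -0.2991  0.06  ]]
t: 2.2
tool_pos: [0.4998, -0.0515, 0.4047]
ee_rot: [-3.11, -0.447, 0.001]
contact_force: [0.1, 0.7, -0.2]
finger_gap: 0.998
t 2.25 tcp [ 0.4998 -0.0513  0.4047] tilt 0.03 yawY -73.6 q [-0.01  0.6   0.08  1.75 -0.06  0.8  -1.18] F [ 0.2 -0.4 -0.8] gap 1.000
  -> (0.45, 0.22, 0.36, -76) x 0.0478 y -0.4573 z 0.0746 spin 0.0066
  -> (0.4865, 0.3165, 0.36, -76) x 0.1515 y -0.5945 z 0.0746 spin 0.0066
```

View pics/w2.png

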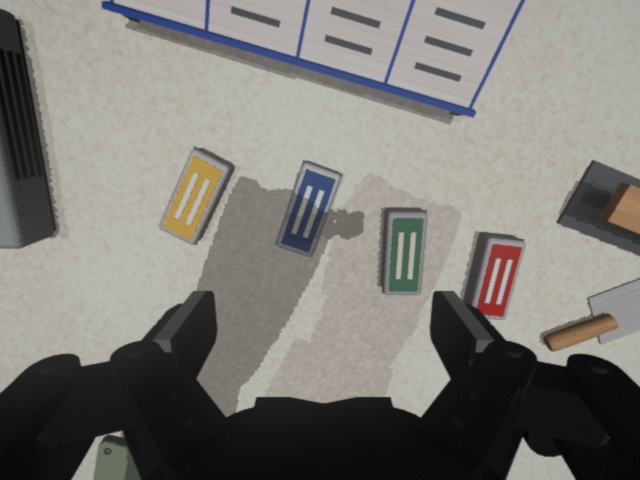

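```bash
python3 - <<'E'
from h import *
np.set_printoptions(precision=4,suppress=True)
c=np.load("pics/c2.npy",allow_pickle=True).item()
im=cv2.imread("pics/w2.png")[:,:,::-1].copy()
for k in('red','green','blue','yellow'):
    for b in blobs(im,k,300)[:3]:
        r=rect(onz(c,b,.028)); print(k,len(b),b.mean(0).round(),r[0],np.round(r[1:],1))
cv2.imwrite("pics/w2c.png",cv2.resize(im[0:130,90:540,::-1],None,fx=1.75,fy=1.75))
E
python3 -m handwheel '[{"x":0.03,"y":-0.2,"z":0,"spin":0,"hand":-1},{"x":0.048,"y":-0.4,"z":0.05,"spin":0.0066,"hand":-1},{"x":0.07,"y":-0.5,"z":0.05,"spin":0.0066,"hand":-1},{"x":0.07,"y":-0.5945,"z":0.05,"spin":0.0066,"hand":-1},{"x":0.07,"y":-0.5945,"z":0.05,"spin":0.0066,"hand":-1},{"x":0.07,"y":-0.5945,"z":0.05,"spin":0.0066,"hand":-1},{"x":0.07,"y":-0.5945,"z":0.05,"spin":0.0066,"hand":-1},{"x":0.07,"y":-0.5945,"z":0.05,"spin":0.0066,"hand":-1},{"x":0.07,"y":-0.5945,"z":0.05,"spin":0.0066,"hand":-1}]'
python3 - <<'E'
from h import *
c=calibration("wrist");np.save("pics/c3.npy",c,allow_pickle=True)
im=camera("wrist");cv2.imwrite("pics/w3.png",im[:,:,::-1])
go((.4865,.3165,.30,-76))
E
```

```text
red 182 [498. 279.] [ 0.4728 -0.2487] [76.6 28.6  9.8]
blue 1311 [334.  51.] [ 0.6202 -0.0072] [356.1  93.1 106.3]
blue 162 [316. 190.] [ 0.5098 -0.0407] [ 32.7  28.3 176.6]
yellow 188 [192. 198.] [0.4688 0.0717] [ 76.5  28.6 167.8]
t: 3.38
tool_pos: [0.4403, 0.3014, 0.375]
ee_rot: [3.119, 0.379, -0.0]
contact_force: [1.1, -0.9, 0.3]
finger_gap: 0.999
t 3.42 tcp [0.4402 0.3016 0.375 ] tilt 0.01 yawY -76.1 q [-0.75  0.69  0.16  1.68 -0.15  0.78 -1.85] F [-0.5 -0.6 -0.3] gap 1.001
  -> (0.4865, 0.3165, 0.3, -76) x 0.0810 y -0.0056 z 0.1249 spin -0.0003
```

View pics/w3.png

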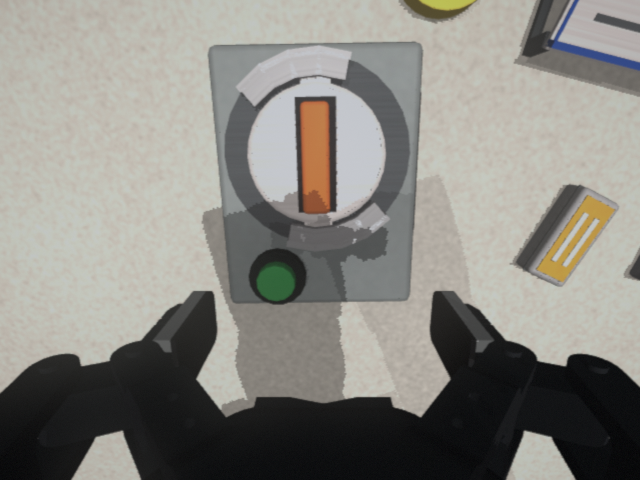

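View pics/w2c.png

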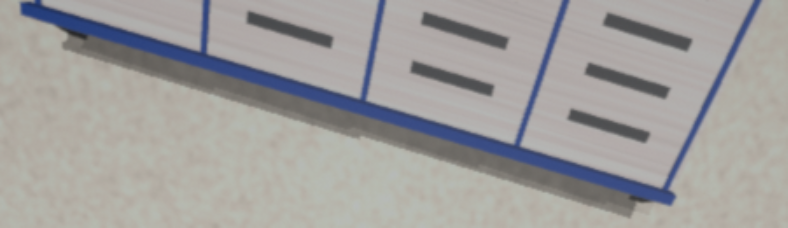

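Run:
```python
from h import *
np.set_printoptions(precision=4,suppress=True)
c=np.load("pics/c3.npy",allow_pickle=True).item()
im=cv2.imread("pics/w3.png")[:,:,::-1].copy()
b=blobs(im,'orange',300)[0]; r=rect(onz(c,b,.115)); print('bar',r)
P=onz(c,[(211,44),(421,43),(411,300),(234,302)],.055);print(P)
for i in range(4): 
    d=P[(i+1)%4]-P[i]; print(np.linalg.norm(d),np.degrees(np.arctan2(d[1],d[0])))
b=blobs(im,'green',300)[0]; print('btn',[rect(onz(c,b,z))[:2] for z in(.07,.075,.08)])
b=blobs(im,'yellow',300)
for q in b: r=rect(onz(c,q,.028)); print(q.mean(0),r)
c=np.load("pics/c2.npy",allow_pickle=True).item()
f=lambda u,v:(90+u/1.75,v/1.75)
print('lip outer bottom edge', onz(c,[f(22,14),f(671,205)],.0437))
print('lip upper (inner) edge', onz(c,[f(24,2),f(668,188)],.0464),onz(c,[f(24,2),f(668,188)],.0389))
print('line feet', onz(c,[f(204,52),f(363,99),f(517,146)],.0464))
```

```text
bar (array([0.4893, 0.3179]), 66.98860168457031, 16.490659713745117, np.float32(15.165296))
[[0.5464 0.4106 0.055 ]
 [0.5835 0.2626 0.055 ]
 [0.3862 0.2075 0.055 ]
 [0.347  0.3586 0.055 ]]
0.15266740719648456 -75.92900806132914
0.20484210785907925 -164.41280279368203
0.1560619668460053 104.54203265215509
0.2060633997112378 14.635655789235994
btn [(array([0.3819, 0.3265]), 33.74360656738281), (array([0.3841, 0.3263]), 33.13027572631836), (array([0.3864, 0.3261]), 32.516937255859375)]
[574.9378 238.2591] (array([0.4688, 0.0704]), 77.13504791259766, 28.98370361328125, np.float32(168.02037))
lip outer bottom edge [[ 0.6072  0.1655  0.0437]
 [ 0.6135 -0.1556  0.0437]]
lip upper (inner) edge [[ 0.612   0.1636  0.0464]
 [ 0.6201 -0.1501  0.0464]] [[ 0.613   0.168   0.0389]
 [ 0.6214 -0.1528  0.0389]]
line feet [[ 0.6149  0.0806  0.0464]
 [ 0.6165  0.0043  0.0464]
 [ 0.6174 -0.0726  0.0464]]
```

Run:
```python
from h import *
go((.489,.317,.258,-75.3))
```

```text
t 3.42 tcp [0.4402 0.3016 0.375 ] tilt 0.01 yawY -76.1 q [-0.75  0.69  0.16  1.68 -0.15  0.78 -1.85] F [-0.5 -0.6 -0.3] gap 1.001
  -> (0.489, 0.317, 0.258, -75.3) x 0.0852 y -0.0054 z 0.1949 spin -0.0023
```

```bash
python3 -m handwheel '[{"x":0.085,"y":-0.0054,"z":0.03,"spin":-0.0023,"hand":-1},{"x":0.085,"y":-0.0054,"z":0.1,"spin":-0.0023,"hand":-1},{"x":0.085,"y":-0.0054,"z":0.16,"spin":-0.0023,"hand":-1},{"x":0.085,"y":-0.0054,"z":0.195,"spin":-0.0023,"hand":-1},{"x":0.085,"y":-0.0054,"z":0.195,"spin":-0.0023,"hand":-1},{"x":0.085,"y":-0.0054,"z":0.195,"spin":-0.0023,"hand":-1}]'
python3 - <<'E'
from h import *
go((.489,.317,.258,-75.3))
E
```

```text
t: 4.18
tool_pos: [0.4893, 0.3167, 0.259]
ee_rot: [-3.115, -0.401, -0.001]
contact_force: [0.1, 0.3, 0.3]
finger_gap: 0.999
t 4.17 tcp [0.4893 0.3167 0.259 ] tilt 0.06 yawY -75.3 q [-0.69  0.92  0.12  1.61 -0.16  0.62 -1.8 ] F [0.1 0.3 0.3] gap 0.999
  -> (0.489, 0.317, 0.258, -75.3) x -0.0003 y -0.0005 z 0.0017 spin -0.0001
```

```bash
python3 -m handwheel '[{"z":0,"hand":0.6},{"z":0,"hand":1},{"z":0,"hand":1},{"z":0,"hand":1},{"z":0,"hand":1},{"z":0,"hand":1},{"z":0,"hand":1},{"z":0,"hand":1}]'
python3 - <<'E'
from h import *
go((.489,.317,.258,-75.3))
im=camera("wrist");cv2.imwrite("pics/w4.png",im[:,:,::-1])
E
```

```text
t 4.17 tcp [0.4893 0.3167 0.259 ] tilt 0.06 yawY -75.3 q [-0.69  0.92  0.12  1.61 -0.16  0.62 -1.8 ] F [0.1 0.3 0.3] gap 0.999
  -> (0.489, 0.317, 0.258, -75.3) x -0.0003 y -0.0005 z 0.0017 spin -0.0001validation failed for argument at $[0]...
```

View pics/w4.png

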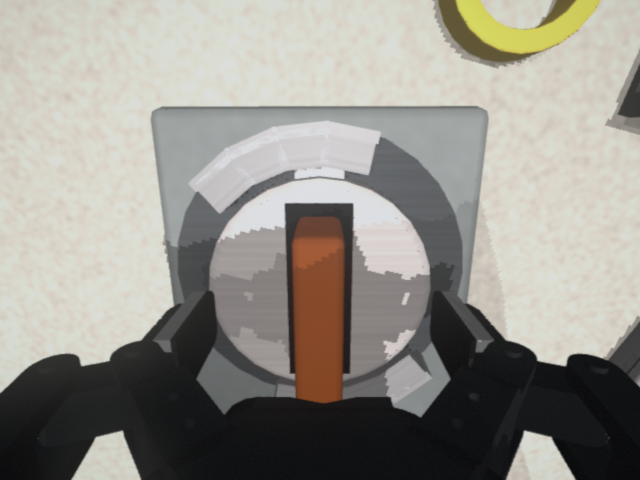

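Every row needs all keys. The bar (columns 295–345) is centred between the pads; I'll close now.

```bash
python3 -m handwheel '[{"x":0,"y":0,"z":0,"spin":0,"hand":1},{"x":0,"y":0,"z":0,"spin":0,"hand":1},{"x":0,"y":0,"z":0,"spin":0,"hand":1},{"x":0,"y":0,"z":0,"spin":0,"hand":1},{"x":0,"y":0,"z":0,"spin":0,"hand":1},{"x":0,"y":0,"z":0,"spin":0,"hand":1},{"x":0,"y":0,"z":0,"spin":0,"hand":1},{"x":0,"y":0,"z":0,"spin":0,"hand":1}]'
python3 - <<'E'
from h import *
go((.489,.317,.252,-75.3))
E
```

```text
t: 5.22
tool_pos: [0.4892, 0.3169, 0.2592]
ee_rot: [-3.115, -0.401, -0.002]
contact_force: [-0.1, 0.3, 3.1]
finger_gap: 0.2
t 5.22 tcp [0.4892 0.3169 0.2592] tilt 0.09 yawY -75.3 q [-0.69  0.92  0.12  1.61 -0.16  0.62 -1.8 ] F [-0.1  0.3  3.1] gap 0.200
  -> (0.489, 0.317, 0.252, -75.3) x -0.0003 y -0.0003 z 0.0119 spin -0.0000
```

```bash
python3 -m handwheel '[{"x":0,"y":0,"z":0.005,"spin":0,"hand":1},{"x":0,"y":0,"z":0.0105,"spin":0,"hand":1},{"x":0,"y":0,"z":0.0105,"spin":0,"hand":1},{"x":0,"y":0,"z":0.0105,"spin":0,"hand":1}]'
python3 - <<'E'
from h import *
go((.489,.317,.252,-75.3))
E
```

```text
t: 5.72
tool_pos: [0.4892, 0.3169, 0.2528]
ee_rot: [-3.115, -0.401, -0.002]
contact_force: [-2.5, 1.1, 7.1]
finger_gap: 0.198
t 5.72 tcp [0.4892 0.3169 0.2528] tilt 0.09 yawY -75.3 q [-0.69  0.93  0.12  1.61 -0.17  0.61 -1.8 ] F [-2.5  1.1  7.1] gap 0.198
  -> (0.489, 0.317, 0.252, -75.3) x -0.0003 y -0.0002 z 0.0014 spin -0.0000
```

```bash
python3 -m handwheel '[{"x":0,"y":0,"z":0,"spin":-0.02,"hand":1},{"x":0,"y":0,"z":0,"spin":-0.04,"hand":1},{"x":0,"y":0,"z":0,"spin":-0.06,"hand":1},{"x":0,"y":0,"z":0,"spin":-0.08,"hand":1},{"x":0,"y":0,"z":0,"spin":-0.08,"hand":1}]'
python3 - <<'E'
from h import *
go((.489,.317,.252,-75.3+86))
print(state()['wrist_torque'])
E
```

```text
t: 6.35
tool_pos: [0.4895, 0.3167, 0.2529]
ee_rot: [-2.916, -1.166, -0.004]
contact_force: [0.7, 1.2, 7.1]
finger_gap: 0.198
t 6.35 tcp [0.4895 0.3167 0.2529] tilt 0.14 yawY -46.4 q [-0.62  0.92 -0.02  1.61  0.02  0.61 -1.46] F [0.7 1.2 7.1] gap 0.198
  -> (0.489, 0.317, 0.252, 10.700000000000003) x -0.0003 y -0.0009 z 0.0015 spin -0.1586
[ 0.01747993 -0.01392108  0.09332444]
```

```bash
python3 -m handwheel '[{"x":0,"y":0,"z":0,"spin":-0.025,"hand":1},{"x":0,"y":0,"z":0,"spin":-0.05,"hand":1},{"x":0,"y":0,"z":0,"spin":-0.075,"hand":1},{"x":0,"y":0,"z":0,"spin":-0.1,"hand":1},{"x":0,"y":0,"z":0,"spin":-0.125,"hand":1},{"x":0,"y":0,"z":0,"spin":-0.155,"hand":1},{"x":0,"y":0,"z":0,"spin":-0.155,"hand":1},{"x":0,"y":0,"z":0,"spin":-0.155,"hand":1},{"x":0,"y":0,"z":0,"spin":-0.155,"hand":1}]'
python3 - <<'E'
from h import *
go((.489,.317,.27,-75.3+86))
print(state()['wrist_torque'])
im=camera("wrist");cv2.imwrite("pics/w5.png",im[:,:,::-1])
E
```

```text
t: 7.48
tool_pos: [0.4898, 0.3167, 0.253]
ee_rot: [2.032, 2.395, 0.005]
contact_force: [-0.6, -0.1, 8.0]
finger_gap: 0.204
t 7.47 tcp [0.4898 0.3167 0.253 ] tilt 0.18 yawY 9.4 q [-0.49  0.93 -0.27  1.6   0.37  0.65 -0.79] F [-0.6 -0.1  8. ] gap 0.204
  -> (0.489, 0.317, 0.27, 10.700000000000003) x 0.0008 y -0.0011 z -0.0283 spin -0.0037
[-0.06261704 -0.07214176  0.16269218]
```

View pics/w5.png

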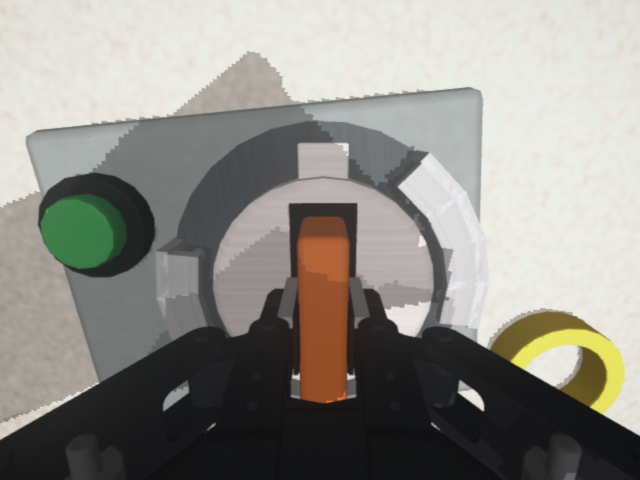

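```bash
python3 -m handwheel '[{"x":0,"y":0,"z":-0.01,"spin":0,"hand":1},{"x":0,"y":0,"z":-0.03,"spin":0,"hand":1},{"x":0,"y":0,"z":-0.08,"spin":0,"hand":1},{"x":0,"y":0,"z":-0.16,"spin":0,"hand":1},{"x":0,"y":0,"z":-0.23,"spin":0,"hand":1},{"x":0,"y":0,"z":-0.23,"spin":0,"hand":1},{"x":0,"y":0,"z":-0.23,"spin":0,"hand":1}]'
python3 - <<'E'
from h import *
go((.52,0.05,.39,-30),(.47,-.34,.39,-80))
print(state()['wrist_torque'])
im=camera("wrist");cv2.imwrite("pics/w6.png",im[:,:,::-1])
E
```

```text
t: 8.4
tool_pos: [0.4893, 0.3162, 0.3904]
ee_rot: [2.032, 2.395, 0.003]
contact_force: [-0.8, -1.4, -2.4]
finger_gap: 0.2
t 8.40 tcp [0.4893 0.3162 0.3904] tilt 0.11 yawY 9.4 q [-0.46  0.75 -0.34  1.47  0.28  0.97 -0.72] F [-0.8 -1.4 -2.4] gap 0.200
  -> (0.52, 0.05, 0.39, -30) x -0.4460 y -0.0218 z 0.0003 spin 0.1094
  -> (0.47, -0.34, 0.39, -80) x -1.0737 y -0.2100 z -0.0005 spin 0.2483
[ 0.01188751  0.00061799 -0.0221512 ]
```

View pics/w6.png

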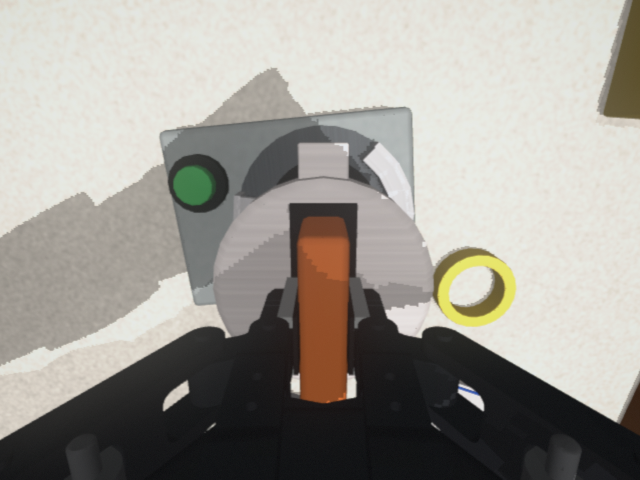

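```bash
python3 -m handwheel '[{"x":-0.1,"y":-0.01,"z":0,"spin":0.025,"hand":1},{"x":-0.2,"y":-0.015,"z":0,"spin":0.05,"hand":1},{"x":-0.3,"y":-0.02,"z":0,"spin":0.075,"hand":1},{"x":-0.4,"y":-0.02,"z":0,"spin":0.1,"hand":1},{"x":-0.5,"y":-0.03,"z":0,"spin":0.125,"hand":1},{"x":-0.6,"y":-0.06,"z":0,"spin":0.15,"hand":1},{"x":-0.7,"y":-0.09,"z":0,"spin":0.175,"hand":1},{"x":-0.8,"y":-0.13,"z":0,"spin":0.2,"hand":1},{"x":-0.9,"y":-0.17,"z":0,"spin":0.225,"hand":1},{"x":-0.98,"y":-0.21,"z":0,"spin":0.248,"hand":1}]'
python3 - <<'E'
from h import *
go((.46,-.37,.39,-84))
E
```

```text
t: 9.7
tool_pos: [0.46, -0.2865, 0.3886]
ee_rot: [-3.129, -0.268, 0.0]
contact_force: [0.0, -0.3, -2.2]
finger_gap: 0.199
t 9.70 tcp [ 0.46   -0.2865  0.3886] tilt 0.07 yawY -80.2 q [ 0.49  0.68  0.01  1.63 -0.01  0.83 -0.89] F [ 0.  -0.3 -2.2] gap 0.199
  -> (0.46, -0.37, 0.39, -84) x -0.0237 y 0.1372 z -0.0025 spin 0.0106
```

```bash
python3 -m handwheel '[{"x":-0.024,"y":0.08,"z":0,"spin":0.0106,"hand":1},{"x":-0.024,"y":0.137,"z":0,"spin":0.0106,"hand":1},{"x":-0.024,"y":0.137,"z":0,"spin":0.0106,"hand":1},{"x":-0.024,"y":0.137,"z":0,"spin":0.0106,"hand":1}]'
python3 - <<'E'
from h import *
go((.5755,-.372,.30,-84))
c=calibration("wrist");np.save("pics/c7.npy",c,allow_pickle=True)
im=camera("wrist");cv2.imwrite("pics/w7.png",im[:,:,::-1])
E
```

```text
t: 10.2
tool_pos: [0.4599, -0.3693, 0.3876]
ee_rot: [-3.135, -0.165, 0.002]
contact_force: [0.1, -0.2, -1.3]
finger_gap: 0.199
t 10.20 tcp [ 0.4599 -0.3693  0.3876] tilt 0.17 yawY -84.0 q [ 0.61  0.75  0.02  1.45 -0.02  0.94 -0.83] F [ 0.1 -0.2 -1.3] gap 0.199
  -> (0.5755, -0.372, 0.3, -84) x 0.1913 y 0.0250 z 0.1457 spin 0.0000
```

View pics/w7.png

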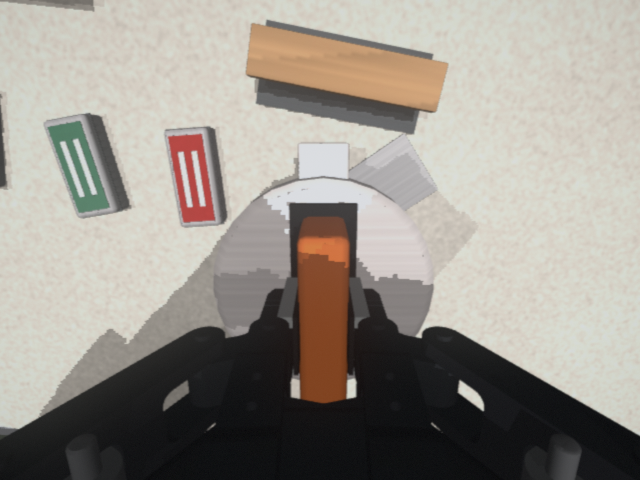

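Run:
```python
from h import *
np.set_printoptions(precision=4,suppress=True)
c=np.load("pics/c7.npy",allow_pickle=True).item()
P=onz(c,[(252,24),(447,62),(437,111),(247,75)],.06);print(P,P.mean(0))
for i in range(4): 
    d=P[(i+1)%4]-P[i]; print(np.linalg.norm(d),np.degrees(np.arctan2(d[1],d[0])))
Q=onz(c,[(323,177),(214,275),(433,275)],.2094)-np.array([.4599,-.3693,0])
a=np.radians(6); X=np.array([np.cos(a),np.sin(a),0]);Y=np.array([np.sin(a),-np.cos(a),0])
print(Q@X,Q@Y)
for uv in ((323,142),):
    q=onz(c,[uv],.1934)-np.array([.4599,-.3693,0]); print('ear tip',q@X,q@Y)
im=cv2.imread("pics/w7.png")[:,:,::-1].copy()
b=blobs(im,'red',300)[0];print(rect(onz(c,b,.028)))
```

```text
[[ 0.5975 -0.3023  0.06  ]
 [ 0.5872 -0.45    0.06  ]
 [ 0.5518 -0.4492  0.06  ]
 [ 0.5624 -0.3002  0.06  ]] [ 0.5747 -0.3754  0.06  ]
0.14810745748213736 -94.01690471354513
0.03535321616943396 178.63396554971533
0.14931325890814 85.9278740396399
0.03517409824187336 -3.3175091019188456
[0.05   0.0069 0.007 ] [ 0.0004 -0.0478  0.0489]
ear tip [0.0634] [0.0004]
(array([ 0.4731, -0.2475]), 76.24339294433594, 28.145244598388672, np.float32(9.877758))
```

```bash
python3 -m handwheel '[{"x":0.07,"y":0.01,"z":0,"spin":0,"hand":1},{"x":0.14,"y":0.02,"z":0.01,"spin":0,"hand":1},{"x":0.19,"y":0.028,"z":0.05,"spin":0,"hand":1},{"x":0.19,"y":0.028,"z":0.12,"spin":0,"hand":1},{"x":0.19,"y":0.028,"z":0.16,"spin":0,"hand":1},{"x":0.19,"y":0.028,"z":0.16,"spin":0,"hand":1},{"x":0.19,"y":0.028,"z":0.16,"spin":0,"hand":1}]'
python3 - <<'E'
from h import *
go((.575,-.374,.2550,-84))
E
```

```text
t: 11.12
tool_pos: [0.5754, -0.3733, 0.2931]
ee_rot: [-3.136, -0.166, -0.0]
contact_force: [0.6, 0.1, -1.5]
finger_gap: 0.201
t 11.12 tcp [ 0.5754 -0.3733  0.2931] tilt 0.10 yawY -83.9 q [ 0.52  1.02  0.03  1.14 -0.03  0.99 -0.91] F [ 0.6  0.1 -1.5] gap 0.201
  -> (0.575, -0.374, 0.255, -84) x -0.0008 y 0.0012 z 0.0636 spin 0.0002
```

```bash
python3 -m handwheel '[{"x":0,"y":0,"z":0.03,"spin":0,"hand":1},{"x":0,"y":0,"z":0.05,"spin":0,"hand":1},{"x":0,"y":0,"z":0.06,"spin":0,"hand":1},{"x":0,"y":0,"z":0.064,"spin":0,"hand":1},{"x":0,"y":0,"z":0.064,"spin":0,"hand":1},{"x":0,"y":0,"z":0.064,"spin":0,"hand":1}]'
python3 - <<'E'
from h import *
go((.575,-.374,.2550,-84))
E
```

```text
t: 11.88
tool_pos: [0.5754, -0.3733, 0.255]
ee_rot: [-3.136, -0.166, -0.001]
contact_force: [0.6, -0.4, -1.6]
finger_gap: 0.197
t 11.88 tcp [ 0.5754 -0.3733  0.255 ] tilt 0.08 yawY -83.9 q [ 0.52  1.06  0.03  1.16 -0.03  0.92 -0.91] F [ 0.6 -0.4 -1.6] gap 0.197
  -> (0.575, -0.374, 0.255, -84) x -0.0008 y 0.0010 z -0.0000 spin 0.0002
```

```bash
python3 -m handwheel '[{"x":0,"y":0,"z":0.001,"spin":0,"hand":1},{"x":0,"y":0,"z":0.002,"spin":0,"hand":1},{"x":0,"y":0,"z":0.002,"spin":0,"hand":1}]'
```

```text
t: 12.25
tool_pos: [0.5755, -0.3733, 0.2544]
ee_rot: [-3.136, -0.166, -0.002]
contact_force: [-2.5, 2.4, 6.9]
finger_gap: 0.199
```

```bash
python3 -m handwheel '[{"x":0,"y":0,"z":-0.0005,"spin":0,"hand":0.4},{"x":0,"y":0,"z":-0.0005,"spin":0,"hand":0},{"x":0,"y":0,"z":-0.0005,"spin":0,"hand":-0.5},{"x":0,"y":0,"z":-0.0005,"spin":0,"hand":-0.5},{"x":0,"y":0,"z":-0.0005,"spin":0,"hand":-0.5},{"x":0,"y":0,"z":-0.0005,"spin":0,"hand":-0.5},{"x":0,"y":0,"z":-0.05,"spin":0,"hand":-0.5},{"x":0,"y":0,"z":-0.12,"spin":0,"hand":-0.5},{"x":0,"y":0,"z":-0.22,"spin":0,"hand":-0.5}]'
python3 - <<'E'
from h import *
c=calibration("wrist");np.save("pics/c8.npy",c,allow_pickle=True)
im=camera("wrist");cv2.imwrite("pics/w8.png",im[:,:,::-1])
im=camera("scene");cv2.imwrite("pics/scene8.png",cv2.resize(im[200:360,80:400,::-1],None,fx=2.5,fy=2.5,interpolation=2))
go((.4733,-.2475,.30,-80.2),(.4733,-.2475,.165,-80.2))
E
```

```text
t: 13.38
tool_pos: [0.5751, -0.3733, 0.3869]
ee_rot: [-3.135, -0.166, 0.001]
contact_force: [0.2, -0.4, 1.5]
finger_gap: 0.749
t 13.47 tcp [ 0.5756 -0.3739  0.3928] tilt 0.53 yawY -83.9 q [ 0.52  0.92  0.04  1.02 -0.03  1.2  -0.91] F [-0.6 -0.  -0.7] gap 0.752
  -> (0.4733, -0.2475, 0.3, -80.2) x -0.1486 y -0.2281 z 0.1524 spin -0.0104
  -> (0.4733, -0.2475, 0.165, -80.2) x -0.1504 y -0.2292 z 0.3774 spin -0.0104
```

View pics/w8.png

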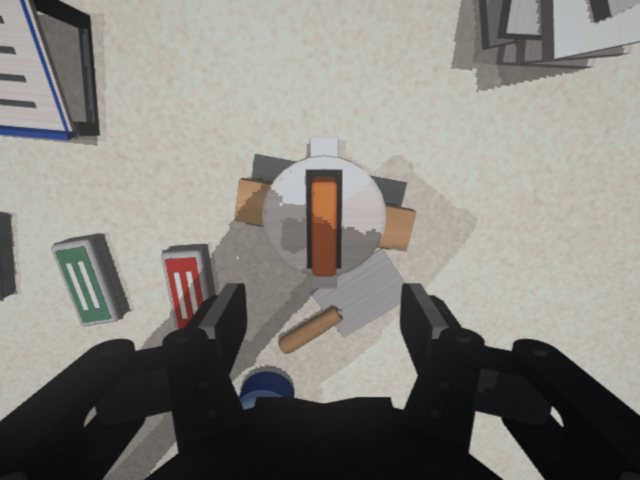

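View pics/scene8.png

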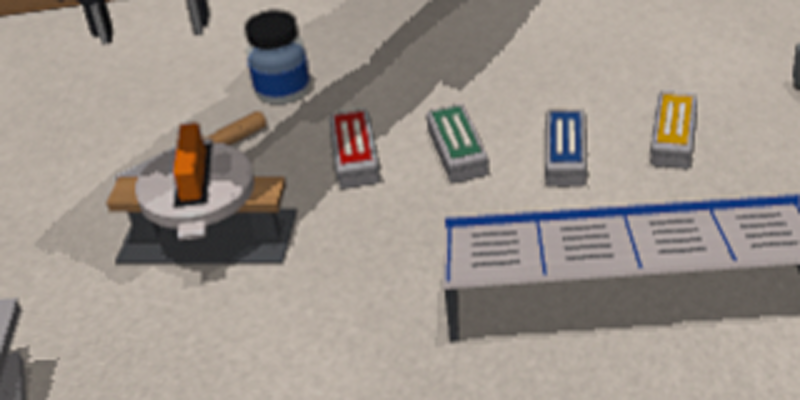

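```bash
python3 -m handwheel '[{"x":-0.05,"y":-0.08,"z":0.01,"spin":-0.0104,"hand":-0.5},{"x":-0.1,"y":-0.16,"z":0.05,"spin":-0.0104,"hand":-0.5},{"x":-0.15,"y":-0.228,"z":0.13,"spin":-0.0104,"hand":-0.5},{"x":-0.15,"y":-0.229,"z":0.2,"spin":-0.0104,"hand":-0.5},{"x":-0.15,"y":-0.229,"z":0.2,"spin":-0.0104,"hand":-0.5},{"x":-0.15,"y":-0.229,"z":0.2,"spin":-0.0104,"hand":-0.5}]'
python3 - <<'E'
from h import *
go((.4733,-.2475,.178,-80.2))
c=calibration("wrist");np.save("pics/c9.npy",c,allow_pickle=True)
im=camera("wrist");cv2.imwrite("pics/w9.png",im[:,:,::-1])
E
```

```text
t: 14.22
tool_pos: [0.4735, -0.2481, 0.273]
ee_rot: [3.124, 0.267, 0.015]
contact_force: [-0.6, 0.6, 0.2]
finger_gap: 0.748
t 14.22 tcp [ 0.4735 -0.2481  0.273 ] tilt 0.65 yawY -80.2 q [ 0.41  0.84  0.01  1.78 -0.02  0.51 -0.96] F [-0.6  0.6  0.2] gap 0.748
  -> (0.4733, -0.2475, 0.178, -80.2) x -0.0016 y -0.0020 z 0.1583 spin -0.0001
```

View pics/w9.png

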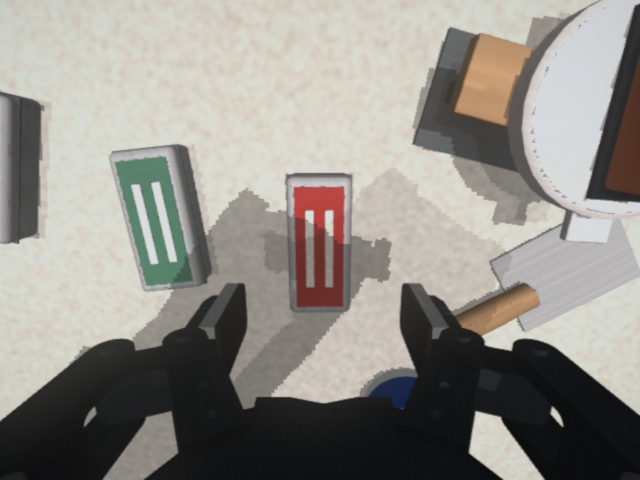

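```bash
python3 -m handwheel '[{"x":-0.001,"y":-0.002,"z":0.06,"spin":0,"hand":-0.5},{"x":-0.001,"y":-0.002,"z":0.12,"spin":0,"hand":-0.5},{"x":-0.001,"y":-0.002,"z":0.158,"spin":0,"hand":-0.5},{"x":-0.001,"y":-0.002,"z":0.158,"spin":0,"hand":-0.5},{"x":-0.001,"y":-0.002,"z":0.158,"spin":0,"hand":1},{"x":-0.001,"y":-0.002,"z":0.158,"spin":0,"hand":1},{"x":-0.001,"y":-0.002,"z":0.158,"spin":0,"hand":1},{"x":-0.001,"y":-0.002,"z":0.158,"spin":0,"hand":1},{"x":-0.001,"y":-0.002,"z":0.158,"spin":0,"hand":1},{"x":-0.001,"y":-0.002,"z":0.158,"spin":0,"hand":1}]'
python3 - <<'E'
from h import *
go((.54,-.115,.33,-88.8),(.657,-.111,.30,-88.8))
E
```

```text
t: 15.52
tool_pos: [0.4741, -0.2479, 0.1802]
ee_rot: [3.123, 0.266, 0.02]
contact_force: [-2.2, 0.8, 13.4]
finger_gap: 0.45
t 15.53 tcp [ 0.4741 -0.2479  0.1802] tilt 0.84 yawY -80.3 q [ 0.42  1.01  0.01  1.81 -0.02  0.31 -0.96] F [-2.2  0.8 13.4] gap 0.450
  -> (0.54, -0.115, 0.33, -88.8) x 0.1487 y -0.1975 z -0.2497 spin 0.0237
  -> (0.657, -0.111, 0.3, -88.8) x 0.3414 y -0.1715 z -0.1972 spin 0.0237
```

```bash
python3 -m handwheel '[{"x":0,"y":0,"z":-0.06,"spin":0,"hand":1},{"x":0,"y":0,"z":-0.15,"spin":0,"hand":1},{"x":0.075,"y":-0.1,"z":-0.25,"spin":0.0237,"hand":1},{"x":0.149,"y":-0.1975,"z":-0.25,"spin":0.0237,"hand":1},{"x":0.149,"y":-0.1975,"z":-0.25,"spin":0.0237,"hand":1},{"x":0.149,"y":-0.1975,"z":-0.25,"spin":0.0237,"hand":1},{"x":0.149,"y":-0.1975,"z":-0.25,"spin":0.0237,"hand":1},{"x":0.149,"y":-0.1975,"z":-0.25,"spin":0.0237,"hand":1}]'
python3 - <<'E'
from h import *
go((.657,-.111,.265,-88.8))
c=calibration("wrist");np.save("pics/c10.npy",c,allow_pickle=True)
im=camera("wrist");cv2.imwrite("pics/w10.png",im[:,:,::-1])
E
```

```text
t: 16.52
tool_pos: [0.5398, -0.116, 0.3304]
ee_rot: [3.135, 0.031, 0.021]
contact_force: [0.7, -0.1, -1.3]
finger_gap: 0.452
t 16.52 tcp [ 0.5398 -0.116   0.3304] tilt 0.85 yawY -88.9 q [ 0.09  0.77  0.12  1.67 -0.13  0.69 -1.28] F [ 0.7 -0.1 -1.3] gap 0.452
  -> (0.657, -0.111, 0.265, -88.8) x 0.1940 y -0.0053 z 0.1116 spin -0.0002
```

View pics/w10.png

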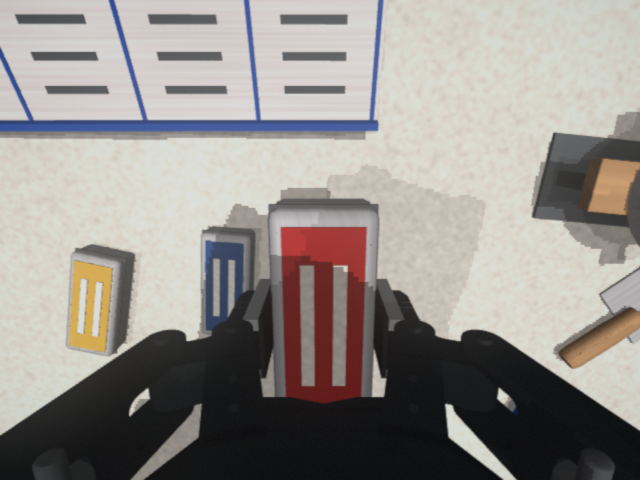

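Run:
```python
from h import *
np.set_printoptions(precision=4,suppress=True)
c=np.load("pics/c10.npy",allow_pickle=True).item()
im=cv2.imread("pics/w10.png")[:,:,::-1].copy()
m=mask(im,'blue')
top=[];bot=[]
for u in list(range(45,135,10))+list(range(155,250,10))+list(range(268,365,10)):
    v=np.where(m[100:145,u])[0]
    if len(v): top.append((u,100+v.min()-.5)); bot.append((u,100+v.max()+.5))
A=onz(c,top,.0464);B=onz(c,bot,.0437)
for q in(A,B):
    p=np.polyfit(q[:,1],q[:,0],1); print('x at y=0.006',np.polyval(p,.006),'yaw',np.degrees(-np.arctan(p[0])))
# lines at row 60 etc on deck plane: intersect with z=.039 near foot
R=Ro.from_euler('zy',[1.2,-20],degrees=True).as_matrix(); o0=np.array([.665,.006,.056])
o,_=ray(c,[(0,0)])
for rows in (20,50,80,110):
    u=np.where(m[rows])[0]; g=np.split(u,np.where(np.diff(u)>3)[0]+1)
    for k in g:
        uv=(k.mean(),rows); _,d=ray(c,[uv]); d=d[0]; n=R[:,2]; s=n@(o0-o)/(n@d); P=o+s*d; q=R.T@(P-o0)
        print(uv,P,'deck',q*1000)
```

```text
x at y=0.006 0.6165029979672861 yaw 1.1094202997329383
x at y=0.006 0.6100727073443094 yaw 1.0993021155497449
(np.float64(116.5), 20) [0.6734 0.0072 0.0591] deck [ 8.9446  1.0405 -0.    ]
(np.float64(248.0), 20) [ 0.6749 -0.0714  0.0596] deck [  8.8954 -77.5995   0.    ]
(np.float64(379.0), 20) [ 0.6764 -0.1497  0.0601] deck [   8.8374 -155.9395   -0.    ]
(np.float64(0.0), 50) [0.6567 0.0848 0.053 ] deck [-7.1688 79.0098 -0.    ]
(np.float64(125.5), 50) [0.6582 0.0066 0.0535] deck [-7.2104  0.7455 -0.    ]
(np.float64(251.0), 50) [ 0.6597 -0.0717  0.0541] deck [ -7.2597 -77.5306  -0.    ]
(np.float64(376.5), 50) [ 0.6612 -0.1499  0.0546] deck [  -7.3169 -155.8055    0.    ]
(np.float64(12.5), 80) [0.6402 0.0854 0.047 ] deck [-24.7722  79.921   -0.    ]
(np.float64(133.5), 80) [0.6417 0.0066 0.0475] deck [-24.8157   1.0754  -0.    ]
(np.float64(254.0), 80) [ 0.6432 -0.072   0.0481] deck [-24.8656 -77.4556  -0.    ]
(np.float64(374.0), 80) [ 0.6446 -0.1501  0.0486] deck [ -24.9218 -155.6593    0.    ]
(np.float64(26.5), 110) [0.6221 0.085  0.0404] deck [-44.0311  79.8938   0.    ]
(np.float64(142.0), 110) [0.6236 0.0062 0.0409] deck [-44.0762   1.0946   0.    ]
(np.float64(257.0), 110) [ 0.6251 -0.0723  0.0415] deck [-44.1264 -77.3738  -0.    ]
(np.float64(372.0), 110) [ 0.6266 -0.1507  0.042 ] deck [ -44.1818 -155.8404   -0.    ]
```

```bash
python3 -m handwheel '[{"x":0.09,"y":-0.003,"z":0.02,"spin":0,"hand":1},{"x":0.18,"y":-0.005,"z":0.06,"spin":0,"hand":1},{"x":0.196,"y":-0.006,"z":0.11,"spin":0,"hand":1},{"x":0.196,"y":-0.006,"z":0.11,"spin":0,"hand":1},{"x":0.196,"y":-0.006,"z":0.11,"spin":0,"hand":1},{"x":0.196,"y":-0.006,"z":0.11,"spin":0,"hand":1}]'
python3 - <<'E'
from h import *
go((.659,-.1105,.248,-88.9),(.659,-.1105,.2334,-88.9))
E
```

```text
t: 17.32
tool_pos: [0.658, -0.1108, 0.2675]
ee_rot: [3.134, 0.03, 0.023]
contact_force: [-1.1, -0.5, -0.8]
finger_gap: 0.455
t 17.32 tcp [ 0.658  -0.1108  0.2675] tilt 0.93 yawY -88.9 q [ 0.06  1.02  0.13  1.26 -0.14  0.86 -1.33] F [-1.1 -0.5 -0.8] gap 0.455
  -> (0.659, -0.1105, 0.248, -88.9) x 0.0012 y -0.0007 z 0.0325 spin 0.0000
  -> (0.659, -0.1105, 0.2334, -88.9) x 0.0008 y -0.0008 z 0.0569 spin 0.0000
```

```bash
python3 -m handwheel '[{"x":0.001,"y":-0.0005,"z":0.02,"spin":0,"hand":1},{"x":0.001,"y":-0.0005,"z":0.033,"spin":0,"hand":1},{"x":0.001,"y":-0.0005,"z":0.04,"spin":0,"hand":1},{"x":0.001,"y":-0.0005,"z":0.045,"spin":0,"hand":1},{"x":0.001,"y":-0.0005,"z":0.045,"spin":0,"hand":1}]'
python3 - <<'E'
from h import *
go((.659,-.1105,.2334,-88.9))
im=camera("side");cv2.imwrite("pics/d11.png",cv2.resize(im[130:330,140:400,::-1],None,fx=3,fy=3))
E
```

```text
t: 17.95
tool_pos: [0.6581, -0.1108, 0.2404]
ee_rot: [3.135, 0.03, 0.017]
contact_force: [-15.1, 1.0, 13.5]
finger_gap: 0.458
t 17.95 tcp [ 0.6581 -0.1108  0.2404] tilt 0.75 yawY -88.9 q [ 0.07  1.05  0.12  1.27 -0.14  0.81 -1.33] F [-15.1   1.   13.5] gap 0.458
  -> (0.659, -0.1105, 0.2334, -88.9) x 0.0014 y -0.0006 z 0.0116 spin -0.0000
```

View pics/d11.png

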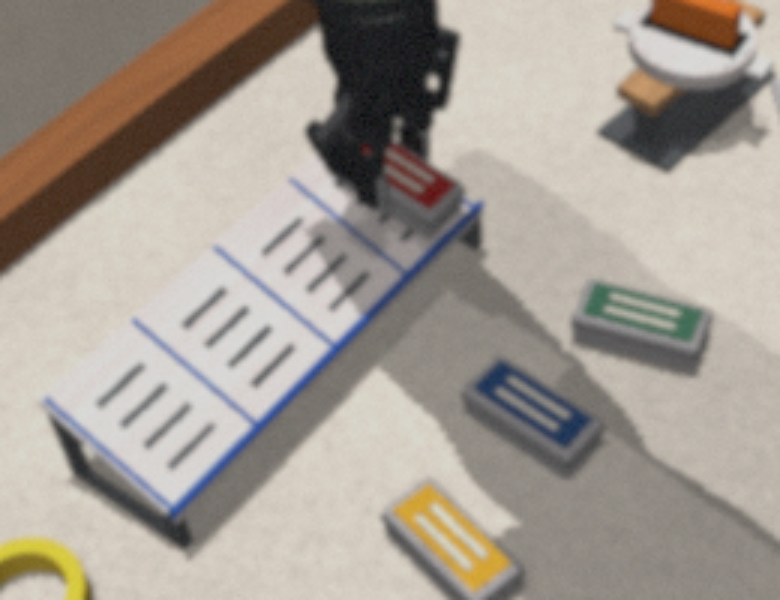

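```bash
python3 -m handwheel '[{"x":0.001,"y":0,"z":0.005,"spin":0,"hand":1},{"x":0.001,"y":0,"z":0.0095,"spin":0,"hand":1},{"x":0.001,"y":0,"z":0.0095,"spin":0,"hand":1},{"x":0.001,"y":0,"z":0.0095,"spin":0,"hand":1}]'
python3 - <<'E'
from h import *
go((.659,-.1105,.2334,-88.9))
im=camera("side");cv2.imwrite("pics/d12.png",cv2.resize(im[130:330,140:400,::-1],None,fx=3,fy=3))
im=camera("wrist");cv2.imwrite("pics/w12.png",im[:,:,::-1])
E
```

```text
t: 18.5
tool_pos: [0.6581, -0.1111, 0.2349]
ee_rot: [3.135, 0.029, 0.014]
contact_force: [-12.9, 0.6, 16.5]
finger_gap: 0.457
t 18.50 tcp [ 0.6581 -0.1111  0.2349] tilt 0.65 yawY -88.9 q [ 0.07  1.06  0.12  1.27 -0.14  0.81 -1.33] F [-12.9   0.6  16.5] gap 0.457
  -> (0.659, -0.1105, 0.2334, -88.9) x 0.0015 y -0.0010 z 0.0024 spin -0.0001
```

View pics/d12.png

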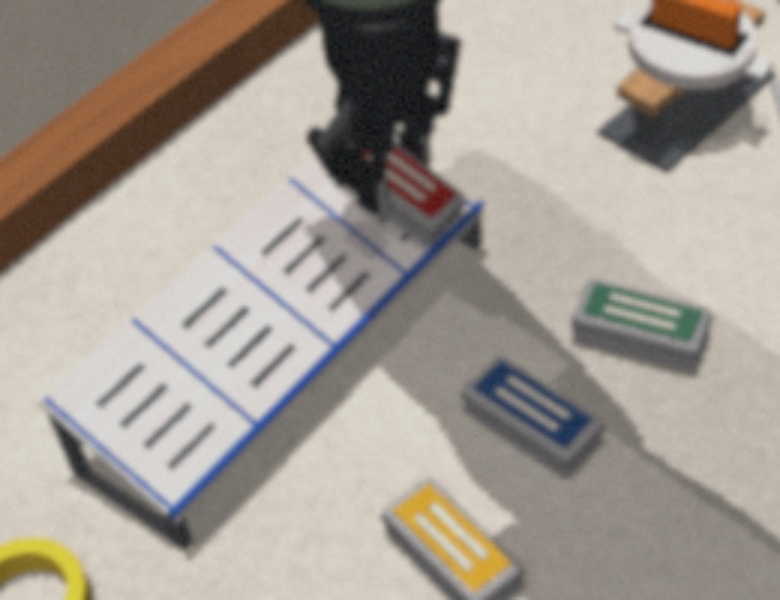

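View pics/w12.png

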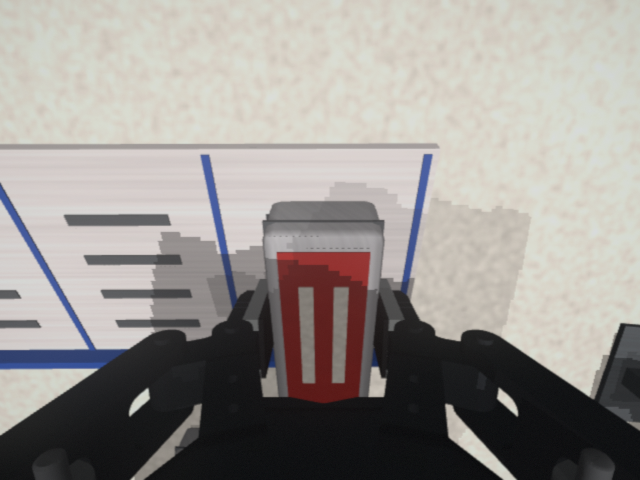

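```bash
python3 -m handwheel '[{"x":0,"y":0,"z":0.001,"spin":0,"hand":-0.2},{"x":0,"y":0,"z":0.001,"spin":0,"hand":-0.2},{"x":0,"y":0,"z":0.001,"spin":0,"hand":-0.2},{"x":0,"y":0,"z":0.001,"spin":0,"hand":-0.2},{"x":0,"y":0,"z":-0.05,"spin":0,"hand":-0.2},{"x":0,"y":0,"z":-0.12,"spin":0,"hand":-0.2},{"x":-0.1,"y":0,"z":-0.2,"spin":0,"hand":-0.2},{"x":-0.19,"y":0,"z":-0.2,"spin":0,"hand":-0.2},{"x":-0.19,"y":0,"z":-0.2,"spin":0,"hand":-0.2},{"x":-0.19,"y":0,"z":-0.2,"spin":0,"hand":-0.2}]'
python3 - <<'E'
from h import *
c=calibration("wrist");np.save("pics/c13.npy",c,allow_pickle=True)
im=camera("wrist");cv2.imwrite("pics/w13.png",im[:,:,::-1])
im=camera("side");cv2.imwrite("pics/d13.png",cv2.resize(im[130:330,140:400,::-1],None,fx=3,fy=3))
go((.471,-.1457,.28,-74),(.471,-.1457,.180,-74))
E
```

```text
t: 19.85
tool_pos: [0.5435, -0.1125, 0.3542]
ee_rot: [3.135, 0.029, 0.016]
contact_force: [-0.5, -1.0, -0.1]
finger_gap: 0.602
t 19.95 tcp [ 0.544  -0.1123  0.3536] tilt 0.69 yawY -88.9 q [ 0.08  0.75  0.13  1.63 -0.12  0.76 -1.29] F [0.1 0.2 0.5] gap 0.598
  -> (0.471, -0.1457, 0.28, -74) x -0.1238 y 0.0524 z 0.1218 spin -0.0414
  -> (0.471, -0.1457, 0.18, -74) x -0.1255 y 0.0512 z 0.2885 spin -0.0414
```

View pics/d13.png

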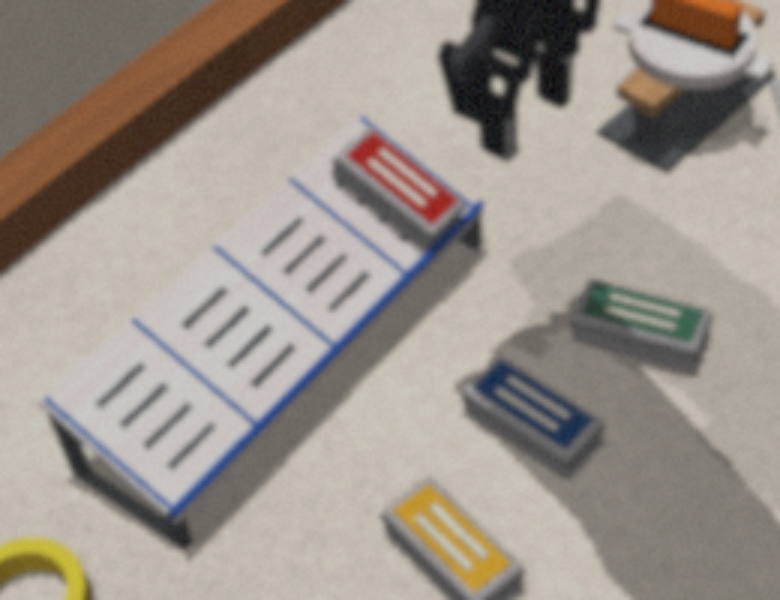

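View pics/w13.png

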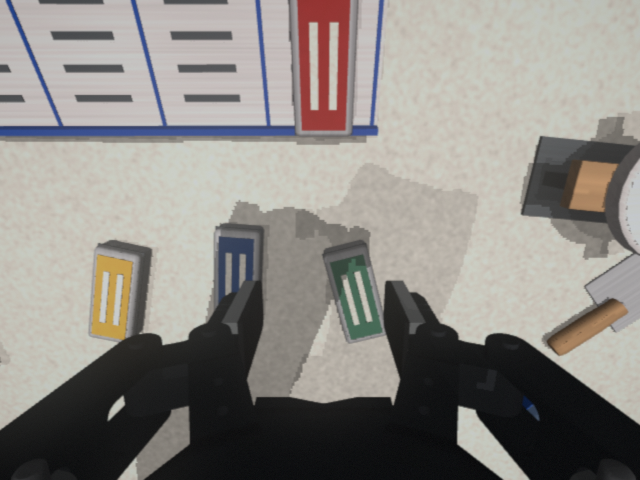

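```bash
cat > deck.py <<'E'
from h import *
RD=Ro.from_euler('zy',[1.1,-20.05],degrees=True).as_matrix(); OD=np.array([.666,.0066,.056])
def ondeck(c,uv,h=0.028):
    o,d=ray(c,uv); n=RD[:,2]; s=(n@(OD-o)+h)/(d@n); return (o+d*s[:,None]-OD)@RD
E
python3 - <<'E'
from deck import *
np.set_printoptions(precision=4,suppress=True)
c=np.load("pics/c13.npy",allow_pickle=True).item()
im=cv2.imread("pics/w13.png")[:,:,::-1].copy()
for k in('green','yellow','blue'):
    for b in blobs(im,k,300)[:2]:
        r=rect(onz(c,b,.028)); print(k,len(b),b.mean(0).round(),r[0],np.round(r[1:],1))
im=camera("side");c=calibration("side")
b=blobs(im,'red')[0]; r=rect(ondeck(c,b)); print('red deck side',r)
im=camera("scene");c=calibration("scene")
for b in blobs(im,'red')[:2]: r=rect(ondeck(c,b)); print('red deck scene',r)
go((.471,-.1457,.28,-74),(.471,-.1457,.180,-74))
E
```

```text
green 385 [359. 301.] [ 0.4697 -0.1475] [71.3 27.4 15.9]
yellow 217 [111. 297.] [0.4682 0.0722] [ 77.7  29.1 168.1]
blue 1358 [147.  92.] [0.657  0.0256] [232.   94.1  91.2]
blue 309 [374.  75.] [ 0.6607 -0.1469] [94.  18.4  0.4]
red deck side (array([-0.0372, -0.1202]), 24.300464630126953, 12.029130935668945, np.float32(90.77762))
red deck scene (array([-0.0091, -0.119 ]), 74.00518035888672, 27.87557601928711, np.float32(179.7266))
red deck scene (array([-3.0882,  2.2266]), 1022.8052368164062, 58.93387985229492, np.float32(149.79564))
t 20.05 tcp [ 0.5438 -0.1124  0.3534] tilt 0.65 yawY -88.9 q [ 0.08  0.75  0.13  1.64 -0.12  0.76 -1.29] F [0.9 0.8 0.5] gap 0.598
  -> (0.471, -0.1457, 0.28, -74) x -0.1234 y 0.0524 z 0.1216 spin -0.0414
  -> (0.471, -0.1457, 0.18, -74) x -0.1249 y 0.0512 z 0.2882 spin -0.0414
```

```bash
python3 -m handwheel '[{"x":-0.06,"y":0.025,"z":0,"spin":-0.02,"hand":-0.5},{"x":-0.126,"y":0.052,"z":0.05,"spin":-0.041,"hand":-0.5},{"x":-0.126,"y":0.052,"z":0.12,"spin":-0.041,"hand":-0.5},{"x":-0.126,"y":0.052,"z":0.2,"spin":-0.041,"hand":-0.5},{"x":-0.126,"y":0.052,"z":0.27,"spin":-0.041,"hand":-0.5},{"x":-0.126,"y":0.052,"z":0.285,"spin":-0.041,"hand":-0.5},{"x":-0.126,"y":0.052,"z":0.285,"spin":-0.041,"hand":-0.5},{"x":-0.126,"y":0.052,"z":0.285,"spin":-0.041,"hand":-0.5}]'
python3 - <<'E'
from h import *
go((.470,-.1463,.18,-74.2))
c=calibration("wrist")
im=camera("wrist");cv2.imwrite("pics/w14.png",im[:,:,::-1])
E
```

```text
t: 21.05
tool_pos: [0.4708, -0.1463, 0.1833]
ee_rot: [3.103, 0.432, 0.016]
contact_force: [0.1, 0.7, -0.0]
finger_gap: 0.751
t 21.05 tcp [ 0.4708 -0.1463  0.1833] tilt 0.76 yawY -74.1 q [ 0.23  0.98  0.01  1.96 -0.04  0.19 -1.02] F [ 0.1  0.7 -0. ] gap 0.751
  -> (0.47, -0.1463, 0.18, -74.2) x -0.0013 y -0.0003 z 0.0055 spin 0.0002
```

View pics/w14.png

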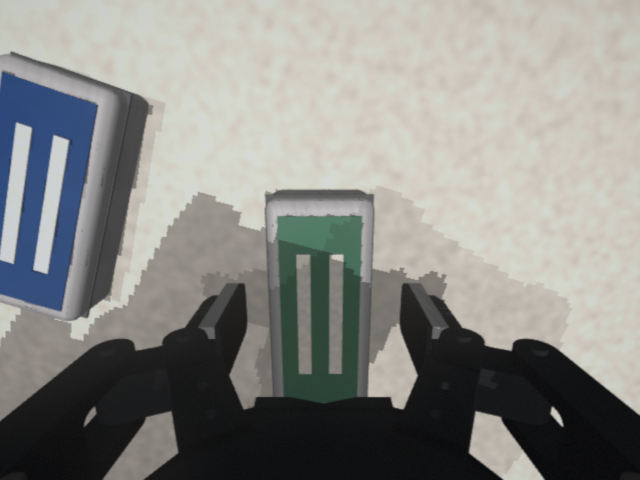

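```bash
python3 -m handwheel '[{"x":-0.001,"y":0,"z":0.004,"spin":0,"hand":0.2},{"x":-0.001,"y":0,"z":0.004,"spin":0,"hand":1},{"x":-0.001,"y":0,"z":0.004,"spin":0,"hand":1},{"x":-0.001,"y":0,"z":0.004,"spin":0,"hand":1},{"x":-0.001,"y":0,"z":0.004,"spin":0,"hand":1},{"x":-0.001,"y":0,"z":0.004,"spin":0,"hand":1},{"x":-0.001,"y":0,"z":-0.04,"spin":0,"hand":1},{"x":-0.001,"y":0,"z":-0.1,"spin":0,"hand":1},{"x":-0.001,"y":0,"z":-0.15,"spin":0,"hand":1},{"x":-0.001,"y":0,"z":-0.15,"spin":0,"hand":1}]'
python3 - <<'E'
from h import *
go((.59,-.0324,.29,-88.9),(.659,-.0324,.270,-88.9))
E
```

```text
t: 22.35
tool_pos: [0.4694, -0.1458, 0.2751]
ee_rot: [3.102, 0.432, 0.02]
contact_force: [-0.0, 0.2, -1.7]
finger_gap: 0.454
t 22.35 tcp [ 0.4694 -0.1458  0.2751] tilt 0.94 yawY -74.1 q [ 0.22  0.8   0.03  1.93 -0.04  0.39 -1.02] F [-0.   0.2 -1.7] gap 0.454
  -> (0.59, -0.0324, 0.29, -88.9) x 0.2453 y -0.1267 z -0.0235 spin 0.0410
  -> (0.659, -0.0324, 0.27, -88.9) x 0.3556 y -0.0956 z 0.0115 spin 0.0410
```

```bash
python3 -m handwheel '[{"x":0.08,"y":-0.05,"z":-0.02,"spin":0.02,"hand":1},{"x":0.16,"y":-0.1,"z":-0.03,"spin":0.041,"hand":1},{"x":0.245,"y":-0.126,"z":-0.02,"spin":0.041,"hand":1},{"x":0.33,"y":-0.1,"z":0,"spin":0.041,"hand":1},{"x":0.3525,"y":-0.0965,"z":0.01,"spin":0.041,"hand":1},{"x":0.3525,"y":-0.0965,"z":0.01,"spin":0.041,"hand":1},{"x":0.3525,"y":-0.0965,"z":0.01,"spin":0.041,"hand":1},{"x":0.3525,"y":-0.0965,"z":0.01,"spin":0.041,"hand":1}]'
python3 - <<'E'
from h import *
go((.657,-.0324,.248,-88.9),(.657,-.0324,.2350,-88.9))
im=camera("wrist");cv2.imwrite("pics/w15.png",im[:,:,::-1])
E
```

```text
t: 23.35
tool_pos: [0.6567, -0.0325, 0.2713]
ee_rot: [3.133, 0.03, 0.023]
contact_force: [-0.2, -0.5, -0.2]
finger_gap: 0.453
t 23.35 tcp [ 0.6567 -0.0325  0.2713] tilt 0.95 yawY -88.9 q [-0.08  1.    0.18  1.3  -0.19  0.84 -1.4 ] F [-0.2 -0.5 -0.2] gap 0.453
  -> (0.657, -0.0324, 0.248, -88.9) x -0.0000 y -0.0006 z 0.0388 spin -0.0001
  -> (0.657, -0.0324, 0.235, -88.9) x -0.0003 y -0.0007 z 0.0605 spin -0.0001
```

View pics/w15.png

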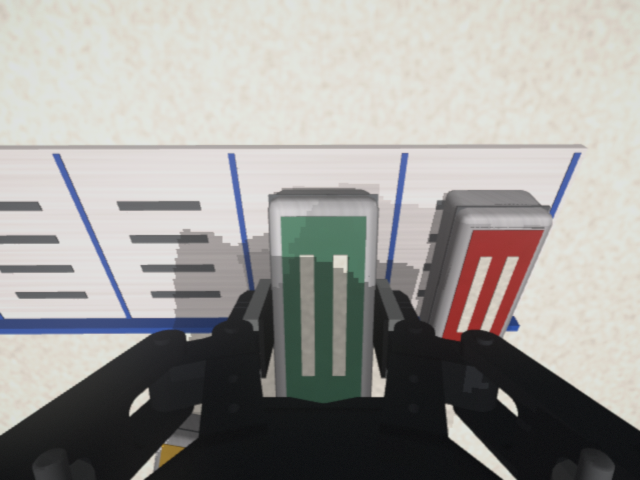

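```bash
python3 -m handwheel '[{"x":0,"y":0,"z":0.02,"spin":0,"hand":1},{"x":0,"y":0,"z":0.035,"spin":0,"hand":1},{"x":0,"y":0,"z":0.045,"spin":0,"hand":1},{"x":0,"y":0,"z":0.053,"spin":0,"hand":1},{"x":0,"y":0,"z":0.06,"spin":0,"hand":1},{"x":0,"y":0,"z":0.06,"spin":0,"hand":1},{"x":0,"y":0,"z":0.06,"spin":0,"hand":1}]'
python3 - <<'E'
from h import *
go((.657,-.0324,.2350,-88.9))
im=camera("side");cv2.imwrite("pics/d16.png",cv2.resize(im[130:330,140:400,::-1],None,fx=3,fy=3))
E
```

```text
t: 24.28
tool_pos: [0.6564, -0.0331, 0.2348]
ee_rot: [3.133, 0.029, 0.018]
contact_force: [-12.4, -1.4, 10.0]
finger_gap: 0.451
t 24.27 tcp [ 0.6564 -0.0331  0.2348] tilt 0.80 yawY -88.9 q [-0.07  1.05  0.17  1.32 -0.2   0.78 -1.4 ] F [-12.4  -1.4  10. ] gap 0.451
  -> (0.657, -0.0324, 0.235, -88.9) x 0.0010 y -0.0011 z -0.0003 spin -0.0001
```

View pics/d16.png

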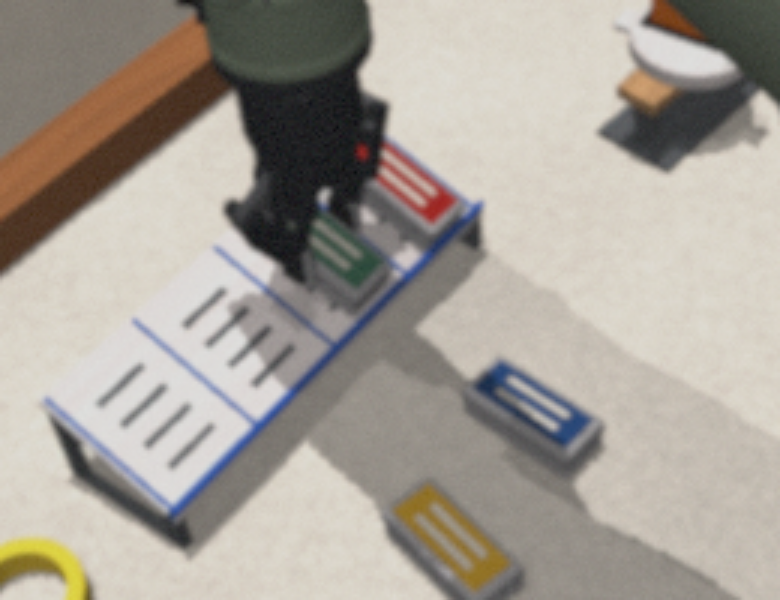

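```bash
python3 -m handwheel '[{"x":-0.003,"y":0,"z":0.003,"spin":0,"hand":1},{"x":-0.003,"y":0,"z":0.003,"spin":0,"hand":1},{"x":-0.003,"y":0,"z":0.003,"spin":0,"hand":-0.2},{"x":-0.003,"y":0,"z":0.003,"spin":0,"hand":-0.2},{"x":-0.003,"y":0,"z":0.003,"spin":0,"hand":-0.2},{"x":-0.003,"y":0,"z":0.003,"spin":0,"hand":-0.2},{"x":0,"y":0,"z":-0.08,"spin":0,"hand":-0.2},{"x":-0.05,"y":0,"z":-0.16,"spin":0,"hand":-0.2},{"x":-0.12,"y":0,"z":-0.2,"spin":0,"hand":-0.2},{"x":-0.19,"y":0,"z":-0.2,"spin":0,"hand":-0.2}]'
python3 -m handwheel '[{"x":0,"y":0,"z":0,"spin":0,"hand":-0.5},{"x":0,"y":0,"z":0,"spin":0,"hand":-0.5}]'
python3 - <<'E'
from h import *
c=calibration("wrist");np.save("pics/c17.npy",c,allow_pickle=True)
im=camera("wrist");cv2.imwrite("pics/w17.png",im[:,:,::-1])
for k in('green','yellow','blue'):
    for b in blobs(im,k,300)[:3]:
        r=rect(onz(c,b,.028)); print(k,len(b),b.mean(0).round(),r[0],np.round(r[1:],1))
go((.485,-.039,.28,-93.6),(.485,-.039,.180,-93.6))
E
```

```text
t: 25.58
tool_pos: [0.5399, -0.0343, 0.3552]
ee_rot: [3.133, 0.029, 0.022]
contact_force: [1.2, 1.1, -1.7]
finger_gap: 0.602
t: 25.82
tool_pos: [0.5403, -0.0342, 0.3554]
ee_rot: [3.133, 0.029, 0.024]
contact_force: [-0.2, 0.1, -0.6]
finger_gap: 0.752
green 279 [326.  24.] [ 0.68477319 -0.03566333] [42.3 35.9  1.2]
yellow 320 [197. 287.] [0.47059198 0.07152549] [ 73.   28.6 167.7]
blue 1256 [159.  89.] [0.6560188  0.08854322] [208.5  94.6  91.2]
blue 363 [375.  83.] [ 0.65549207 -0.08614035] [ 97.2  40.9 168.4]
blue 257 [316. 285.] [ 0.48189612 -0.03299235] [ 62.9  15.7 176.4]
t 25.88 tcp [ 0.5405 -0.0342  0.3551] tilt 0.97 yawY -88.9 q [-0.1   0.73  0.19  1.69 -0.18  0.73 -1.38] F [-0.5  0.2  0.8] gap 0.753
  -> (0.485, -0.039, 0.28, -93.6) x -0.0944 y 0.0052 z 0.1238 spin 0.0130
  -> (0.485, -0.039, 0.18, -93.6) x -0.0969 y 0.0038 z 0.2905 spin 0.0130
```

View pics/w17.png

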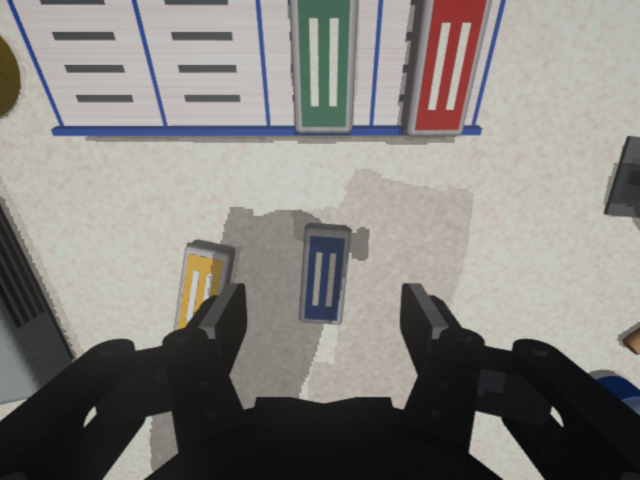

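```bash
python3 - <<'E'
from h import *
c=np.load("pics/c17.npy",allow_pickle=True).item()
P=onz(c,[(308,236),(348,236),(340,322),(302,320)],.028);print(P,P.mean(0))
go((.486,-.0387,.18,-93.6))
E
python3 -m handwheel '[{"x":-0.05,"y":0.004,"z":0.06,"spin":0.013,"hand":-0.5},{"x":-0.095,"y":0.004,"z":0.13,"spin":0.013,"hand":-0.5},{"x":-0.095,"y":0.004,"z":0.2,"spin":0.013,"hand":-0.5},{"x":-0.095,"y":0.004,"z":0.26,"spin":0.013,"hand":-0.5},{"x":-0.095,"y":0.004,"z":0.287,"spin":0.013,"hand":-0.5},{"x":-0.095,"y":0.004,"z":0.287,"spin":0.013,"hand":-0.5},{"x":-0.095,"y":0.004,"z":0.287,"spin":0.013,"hand":-0.5}]'
python3 - <<'E'
from h import *
go((.486,-.0387,.181,-93.6))
im=camera("wrist");cv2.imwrite("pics/w18.png",im[:,:,::-1])
E
```

```text
[[ 0.52706061 -0.02522808  0.028     ]
 [ 0.52760134 -0.05953397  0.028     ]
 [ 0.44583828 -0.05512612  0.028     ]
 [ 0.44739168 -0.02033018  0.028     ]] [ 0.48697298 -0.04005459  0.028     ]
t 25.88 tcp [ 0.5405 -0.0342  0.3551] tilt 0.97 yawY -88.9 q [-0.1   0.73  0.19  1.69 -0.18  0.73 -1.38] F [-0.5  0.2  0.8] gap 0.753
  -> (0.486, -0.0387, 0.18, -93.6) x -0.0952 y 0.0033 z 0.2905 spin 0.0130
t: 26.75
tool_pos: [0.4865, -0.0391, 0.1831]
ee_rot: [3.132, -0.098, 0.026]
contact_force: [-0.2, -0.5, -0.4]
finger_gap: 0.755
t 26.75 tcp [ 0.4865 -0.0391  0.1831] tilt 1.05 yawY -93.6 q [-0.02  0.98  0.06  1.98 -0.27  0.17 -1.35] F [-0.2 -0.5 -0.4] gap 0.755
  -> (0.486, -0.0387, 0.181, -93.6) x -0.0010 y -0.0006 z 0.0035 spin 0.0000
```

View pics/w18.png

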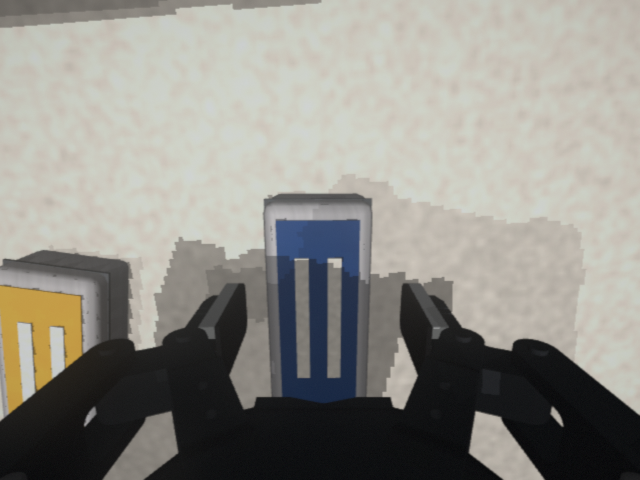

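```bash
python3 -m handwheel '[{"x":-0.001,"y":0,"z":0.0035,"spin":0,"hand":0.2},{"x":-0.001,"y":0,"z":0.0035,"spin":0,"hand":1},{"x":-0.001,"y":0,"z":0.0035,"spin":0,"hand":1},{"x":-0.001,"y":0,"z":0.0035,"spin":0,"hand":1},{"x":-0.001,"y":0,"z":0.0035,"spin":0,"hand":1},{"x":-0.001,"y":0,"z":0.0035,"spin":0,"hand":1},{"x":-0.001,"y":0,"z":-0.04,"spin":0,"hand":1},{"x":-0.001,"y":0,"z":-0.1,"spin":0,"hand":1},{"x":-0.001,"y":0,"z":-0.15,"spin":0,"hand":1},{"x":-0.001,"y":0,"z":-0.15,"spin":0,"hand":1}]'
python3 - <<'E'
from h import *
go((.59,.0456,.285,-88.9),(.6555,.0456,.270,-88.9))
E
```

```text
t: 28.05
tool_pos: [0.4846, -0.0382, 0.275]
ee_rot: [3.132, -0.098, 0.031]
contact_force: [-0.2, -0.4, -1.6]
finger_gap: 0.455
t 28.05 tcp [ 0.4846 -0.0382  0.275 ] tilt 1.23 yawY -93.6 q [-0.07  0.8   0.14  1.96 -0.25  0.38 -1.37] F [-0.2 -0.4 -1.6] gap 0.455
  -> (0.59, 0.0456, 0.285, -88.9) x 0.1668 y -0.1502 z -0.0144 spin -0.0130
  -> (0.6555, 0.0456, 0.27, -88.9) x 0.2753 y -0.1572 z 0.0127 spin -0.0130
```

```bash
python3 -m handwheel '[{"x":0.06,"y":-0.06,"z":-0.01,"spin":-0.013,"hand":1},{"x":0.12,"y":-0.11,"z":-0.015,"spin":-0.013,"hand":1},{"x":0.19,"y":-0.15,"z":-0.01,"spin":-0.013,"hand":1},{"x":0.26,"y":-0.157,"z":0.0,"spin":-0.013,"hand":1},{"x":0.274,"y":-0.157,"z":0.0127,"spin":-0.013,"hand":1},{"x":0.274,"y":-0.157,"z":0.0127,"spin":-0.013,"hand":1},{"x":0.274,"y":-0.157,"z":0.0127,"spin":-0.013,"hand":1},{"x":0.274,"y":-0.157,"z":0.0127,"spin":-0.013,"hand":1}]'
python3 - <<'E'
from h import *
go((.6548,.0456,.2338,-88.9))
im=camera("wrist");cv2.imwrite("pics/w19.png",im[:,:,::-1])
E
```

```text
t: 29.05
tool_pos: [0.6544, 0.0454, 0.2705]
ee_rot: [3.133, 0.03, 0.031]
contact_force: [-0.5, 0.2, -0.4]
finger_gap: 0.457
t 29.05 tcp [0.6544 0.0454 0.2705] tilt 1.24 yawY -88.9 q [-0.21  1.    0.21  1.31 -0.23  0.83 -1.49] F [-0.5  0.2 -0.4] gap 0.457
  -> (0.6548, 0.0456, 0.2338, -88.9) x -0.0005 y -0.0008 z 0.0611 spin -0.0001
```

View pics/w19.png

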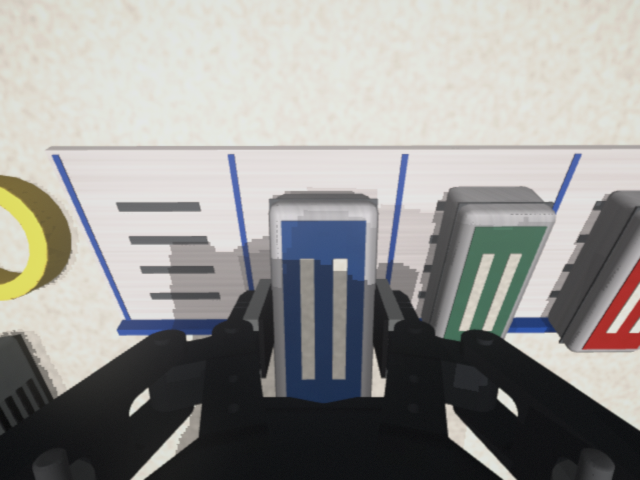

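```bash
python3 -m handwheel '[{"x":0,"y":0,"z":0.02,"spin":0,"hand":1},{"x":0,"y":0,"z":0.035,"spin":0,"hand":1},{"x":0,"y":0,"z":0.045,"spin":0,"hand":1},{"x":0,"y":0,"z":0.053,"spin":0,"hand":1},{"x":-0.001,"y":0,"z":0.061,"spin":0,"hand":1},{"x":-0.002,"y":0,"z":0.063,"spin":0,"hand":1},{"x":-0.002,"y":0,"z":0.063,"spin":0,"hand":1},{"x":-0.002,"y":0,"z":0.063,"spin":0,"hand":1}]'
python3 -m handwheel '[{"x":0,"y":0,"z":0,"spin":0,"hand":-0.2},{"x":0,"y":0,"z":0,"spin":0,"hand":-0.2},{"x":0,"y":0,"z":0,"spin":0,"hand":-0.2},{"x":0,"y":0,"z":0,"spin":0,"hand":-0.2},{"x":0,"y":0,"z":-0.08,"spin":0,"hand":-0.2},{"x":-0.05,"y":0,"z":-0.16,"spin":0,"hand":-0.2},{"x":-0.12,"y":0,"z":-0.2,"spin":0,"hand":-0.2},{"x":-0.19,"y":-0.02,"z":-0.2,"spin":0,"hand":-0.5},{"x":-0.19,"y":-0.02,"z":-0.2,"spin":0,"hand":-0.5},{"x":-0.19,"y":-0.02,"z":-0.2,"spin":0,"hand":-0.5}]'
python3 - <<'E'
from h import *
c=calibration("wrist");np.save("pics/c20.npy",c,allow_pickle=True)
im=camera("wrist");cv2.imwrite("pics/w20.png",im[:,:,::-1])
for k in('yellow',):
    for b in blobs(im,k,300)[:3]:
        r=rect(onz(c,b,.028)); print(k,len(b),b.mean(0).round(),r[0],np.round(r[1:],1))
go((.466,.072,.28,-102),(.466,.072,.181,-102))
E
```

```text
t: 30.1
tool_pos: [0.6535, 0.0451, 0.2327]
ee_rot: [3.133, 0.03, 0.028]
contact_force: [-13.1, -1.1, 17.9]
finger_gap: 0.453
t: 31.35
tool_pos: [0.5376, 0.0559, 0.3507]
ee_rot: [3.133, 0.03, 0.03]
contact_force: [0.1, 0.3, 0.8]
finger_gap: 0.752
yellow 215 [300. 298.] [0.46841415 0.07150595] [ 76.9  28.4 167.8]
t 31.40 tcp [0.5377 0.0558 0.3505] tilt 1.18 yawY -88.9 q [-0.29  0.74  0.23  1.7  -0.22  0.71 -1.5 ] F [ 0.5 -0.2  0.2] gap 0.750
  -> (0.466, 0.072, 0.28, -102) x -0.1212 y -0.0303 z 0.1150 spin 0.0363
  -> (0.466, 0.072, 0.181, -102) x -0.1243 y -0.0318 z 0.2799 spin 0.0363
```

View pics/w20.png

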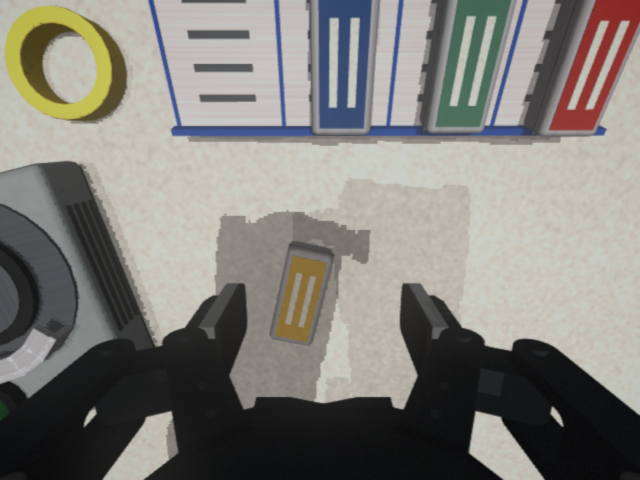

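```bash
python3 -m handwheel '[{"x":-0.06,"y":-0.016,"z":0.05,"spin":0.018,"hand":-0.5},{"x":-0.121,"y":-0.03,"z":0.11,"spin":0.036,"hand":-0.5},{"x":-0.124,"y":-0.0315,"z":0.18,"spin":0.0365,"hand":-0.5},{"x":-0.124,"y":-0.0315,"z":0.25,"spin":0.0365,"hand":-0.5},{"x":-0.124,"y":-0.0315,"z":0.277,"spin":0.0365,"hand":-0.5},{"x":-0.124,"y":-0.0315,"z":0.277,"spin":0.0365,"hand":-0.5},{"x":-0.124,"y":-0.0315,"z":0.277,"spin":0.0365,"hand":-0.5},{"x":-0.124,"y":-0.0315,"z":0.277,"spin":0.0365,"hand":-0.5}]'
python3 - <<'E'
from h import *
go((.466,.0718,.181,-102.2))
im=camera("wrist");cv2.imwrite("pics/w21.png",im[:,:,::-1])
E
```

```text
t: 32.4
tool_pos: [0.4664, 0.072, 0.1838]
ee_rot: [3.118, -0.329, 0.033]
contact_force: [0.9, -0.9, 0.2]
finger_gap: 0.751
t 32.40 tcp [0.4664 0.072  0.1838] tilt 1.27 yawY -102.1 q [-0.26  0.98  0.07  2.04 -0.42  0.12 -1.59] F [ 0.9 -0.9  0.2] gap 0.751
  -> (0.466, 0.0718, 0.181, -102.2) x -0.0008 y 0.0004 z 0.0047 spin 0.0004
```

View pics/w21.png

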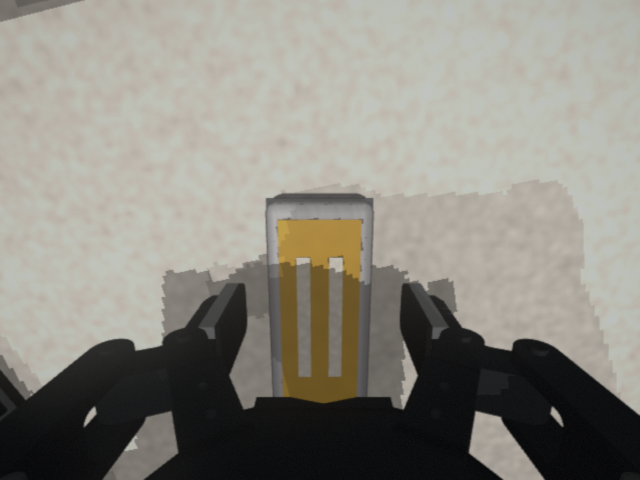

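```bash
python3 -m handwheel '[{"x":-0.001,"y":0,"z":0.0045,"spin":0,"hand":0.2},{"x":-0.001,"y":0,"z":0.0045,"spin":0,"hand":1},{"x":-0.001,"y":0,"z":0.0045,"spin":0,"hand":1},{"x":-0.001,"y":0,"z":0.0045,"spin":0,"hand":1},{"x":-0.001,"y":0,"z":0.0045,"spin":0,"hand":1},{"x":-0.001,"y":0,"z":0.0045,"spin":0,"hand":1},{"x":-0.001,"y":0,"z":-0.04,"spin":0,"hand":1},{"x":-0.001,"y":0,"z":-0.1,"spin":0,"hand":1},{"x":-0.001,"y":0,"z":-0.15,"spin":0,"hand":1},{"x":-0.001,"y":0,"z":-0.15,"spin":0,"hand":1}]'
python3 - <<'E'
from h import *
go((.58,.11,.285,-88.9),(.653,.1236,.270,-88.9))
E
```

```text
t: 33.7
tool_pos: [0.4641, 0.073, 0.2751]
ee_rot: [3.119, -0.329, 0.037]
contact_force: [-0.8, -0.6, -1.6]
finger_gap: 0.453
t 33.70 tcp [0.4641 0.073  0.2751] tilt 1.39 yawY -102.0 q [-0.34  0.79  0.2   2.01 -0.39  0.34 -1.62] F [-0.8 -0.6 -1.6] gap 0.453
  -> (0.58, 0.11, 0.285, -88.9) x 0.1764 y -0.1005 z -0.0125 spin -0.0365
  -> (0.653, 0.1236, 0.27, -88.9) x 0.2901 y -0.1480 z 0.0151 spin -0.0365
```

```bash
python3 -m handwheel '[{"x":0.06,"y":-0.04,"z":-0.01,"spin":-0.012,"hand":1},{"x":0.12,"y":-0.07,"z":-0.015,"spin":-0.025,"hand":1},{"x":0.18,"y":-0.1,"z":-0.01,"spin":-0.0365,"hand":1},{"x":0.25,"y":-0.13,"z":0.0,"spin":-0.0365,"hand":1},{"x":0.2885,"y":-0.148,"z":0.0145,"spin":-0.0365,"hand":1},{"x":0.2885,"y":-0.148,"z":0.0145,"spin":-0.0365,"hand":1},{"x":0.2885,"y":-0.148,"z":0.0145,"spin":-0.0365,"hand":1},{"x":0.2885,"y":-0.148,"z":0.0145,"spin":-0.0365,"hand":1}]'
python3 - <<'E'
from h import *
go((.6525,.1236,.2338,-88.9))
im=camera("wrist");cv2.imwrite("pics/w22.png",im[:,:,::-1])
E
```

```text
t: 34.7
tool_pos: [0.6517, 0.1237, 0.2705]
ee_rot: [3.134, 0.03, 0.036]
contact_force: [-0.3, -0.1, -0.5]
finger_gap: 0.456
t 34.70 tcp [0.6517 0.1237 0.2705] tilt 1.38 yawY -88.9 q [-0.34  1.02  0.24  1.28 -0.26  0.86 -1.59] F [-0.3 -0.1 -0.5] gap 0.456
  -> (0.6525, 0.1236, 0.2338, -88.9) x -0.0001 y -0.0004 z 0.0611 spin -0.0000
```

View pics/w22.png

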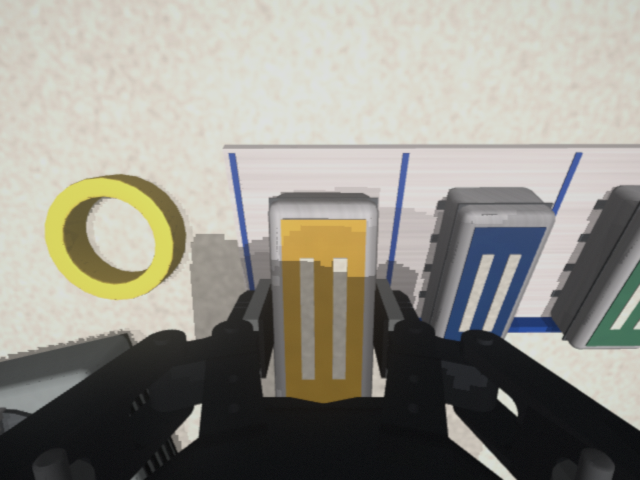

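```bash
python3 -m handwheel '[{"x":0,"y":0,"z":0.02,"spin":0,"hand":1},{"x":0,"y":0,"z":0.035,"spin":0,"hand":1},{"x":0,"y":0,"z":0.045,"spin":0,"hand":1},{"x":0,"y":0,"z":0.053,"spin":0,"hand":1},{"x":-0.001,"y":0,"z":0.061,"spin":0,"hand":1},{"x":-0.002,"y":0,"z":0.063,"spin":0,"hand":1},{"x":-0.002,"y":0,"z":0.063,"spin":0,"hand":1},{"x":-0.002,"y":0,"z":0.063,"spin":0,"hand":1}]'
python3 -m handwheel '[{"x":0,"y":0,"z":0,"spin":0,"hand":-0.2},{"x":0,"y":0,"z":0,"spin":0,"hand":-0.2},{"x":0,"y":0,"z":0,"spin":0,"hand":-0.2},{"x":0,"y":0,"z":0,"spin":0,"hand":-0.2},{"x":0,"y":0,"z":-0.08,"spin":0,"hand":-0.2},{"x":-0.05,"y":0,"z":-0.16,"spin":0,"hand":-0.2},{"x":-0.12,"y":0.02,"z":-0.25,"spin":0,"hand":-0.2},{"x":-0.2,"y":0.06,"z":-0.29,"spin":0,"hand":-0.2},{"x":-0.25,"y":0.15,"z":-0.29,"spin":0,"hand":0},{"x":-0.25,"y":0.19,"z":-0.29,"spin":0,"hand":0.5}]'
python3 -m handwheel '[{"x":0,"y":0,"z":0,"spin":0,"hand":1},{"x":0,"y":0,"z":0,"spin":0,"hand":1},{"x":0,"y":0,"z":0,"spin":0,"hand":1}]'
python3 - <<'E'
from h import *
c=calibration("wrist");np.save("pics/c23.npy",c,allow_pickle=True)
im=camera("wrist");cv2.imwrite("pics/w23.png",im[:,:,::-1])
im=camera("side");cv2.imwrite("pics/d23.png",cv2.resize(im[100:360,110:460,::-1],None,fx=2.25,fy=2.25))
go((.381,.3265,.30,-80))
E
```

```text
t: 35.75
tool_pos: [0.6508, 0.1234, 0.2326]
ee_rot: [3.134, 0.03, 0.032]
contact_force: [-12.3, -0.5, 13.9]
finger_gap: 0.457
t: 37.0
tool_pos: [0.4978, 0.0057, 0.4054]
ee_rot: [3.134, 0.027, 0.033]
contact_force: [0.3, 0.9, -0.3]
finger_gap: 0.302
t: 37.38
tool_pos: [0.498, 0.0065, 0.4052]
ee_rot: [3.134, 0.029, 0.033]
contact_force: [0.2, 0.2, -0.2]
finger_gap: 0.001
t 37.48 tcp [0.4979 0.0063 0.4053] tilt 1.29 yawY -88.9 q [-0.23  0.6   0.27  1.77 -0.2   0.77 -1.42] F [-0.8  0.6  0.2] gap 0.000
  -> (0.381, 0.3265, 0.3, -80) x -0.1886 y -0.5385 z 0.1673 spin -0.0249
```

View pics/w23.png

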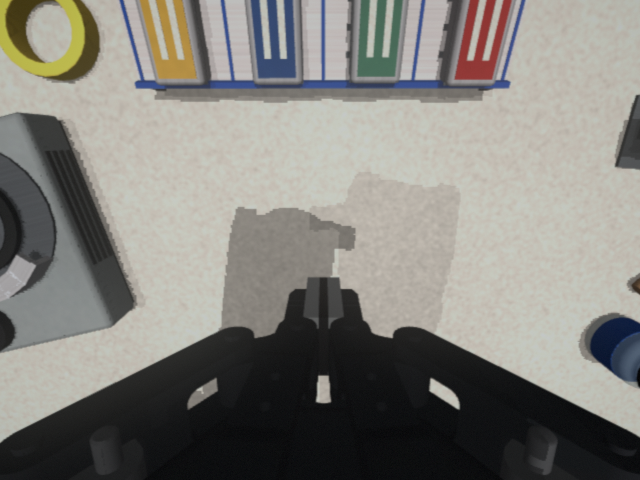

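View pics/d23.png

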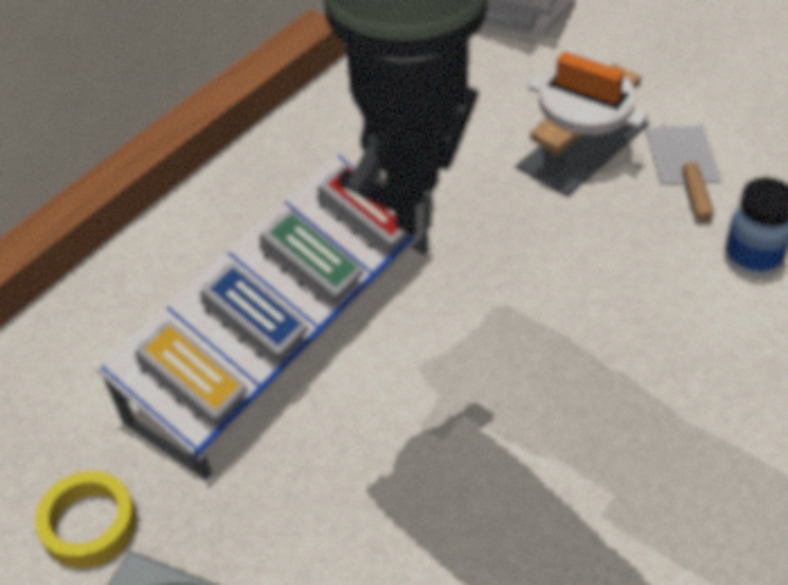

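```bash
cat > chk.py <<'E'
from deck import *
np.set_printoptions(precision=4,suppress=True)
def chk():
    for n in("scene","side"):
        im=camera(n);c=calibration(n)
        for k in('red','green','blue','yellow'):
            for b in blobs(im,k,60):
                r=rect(ondeck(c,b))
                if abs(r[0][0])<.06 and abs(r[0][1])<.16 and r[1]<90: print(n,k,r[0],np.round(r[1:],1))
E
python3 - <<'E'
from chk import *
chk()
c=np.load("pics/c23.npy",allow_pickle=True).item()
im=cv2.imread("pics/w23.png")[:,:,::-1].copy()
hsv=cv2.cvtColor(im,cv2.COLOR_RGB2HSV)
for k in('red','green','yellow'):
    b=blobs(im,k,300)[0] ; q=ondeck(c,b); print(k,'low end',q[:,0].min(), 'y at low end',q[q[:,0]<q[:,0].min()+.01,1].mean())
E
```

```text
scene red [-0.0076 -0.119 ] [ 70.9  27.9 179.7]
scene green [-0.0067 -0.041 ] [71.2 27.4  0.1]
scene blue [-0.0093  0.0552] [ 72.4  62.2 179.8]
scene yellow [-0.0103  0.1173] [ 73.8  29.5 180. ]
side blue [-0.005   0.0358] [72.8 25.8  0.3]
side yellow [-0.0054  0.1142] [75.3 26.9  0.1]
red low end -0.04468536379544987 y at low end -0.11999384510946615
green low end -0.041715634206318075 y at low end -0.042356148486256975
yellow low end -0.04396350851785446 y at low end 0.1156110370924697
```

```bash
python3 - <<'E'
from h import *
go((.3797,.3257,.30,-88.9))
E
python3 -m handwheel '[{"x":0,"y":-0.08,"z":0,"spin":0,"hand":1},{"x":-0.04,"y":-0.17,"z":0,"spin":0,"hand":1},{"x":-0.08,"y":-0.26,"z":0,"spin":0,"hand":1},{"x":-0.12,"y":-0.35,"z":0,"spin":0,"hand":1},{"x":-0.16,"y":-0.44,"z":0.05,"spin":0,"hand":1},{"x":-0.19,"y":-0.535,"z":0.1,"spin":0,"hand":1},{"x":-0.191,"y":-0.536,"z":0.16,"spin":0,"hand":1},{"x":-0.191,"y":-0.536,"z":0.16,"spin":0,"hand":1},{"x":-0.191,"y":-0.536,"z":0.16,"spin":0,"hand":1},{"x":-0.191,"y":-0.536,"z":0.16,"spin":0,"hand":1}]'
python3 - <<'E'
from h import *
go((.3797,.3257,.30,-88.9),(.3797,.3257,.255,-88.9),(.3797,.3257,.237,-88.9))
im=camera("wrist");cv2.imwrite("pics/w24.png",im[:,:,::-1])
im=camera("side");cv2.imwrite("pics/d24.png",cv2.resize(im[300:480,90:330,::-1],None,fx=3,fy=3))
E
```

```text
t 37.58 tcp [0.4979 0.0061 0.4053] tilt 1.29 yawY -89.0 q [-0.23  0.6   0.27  1.77 -0.2   0.77 -1.42] F [ 0.6 -0.1  0.3] gap -0.002
  -> (0.3797, 0.3257, 0.3, -88.9) x -0.1909 y -0.5376 z 0.1673 spin -0.0002
t: 38.83
tool_pos: [0.3801, 0.3243, 0.3058]
ee_rot: [3.135, 0.027, 0.035]
contact_force: [0.5, -0.9, 0.1]
finger_gap: 0.0
t 38.83 tcp [0.3801 0.3243 0.3058] tilt 1.35 yawY -89.0 q [-0.92  0.77  0.27  1.89 -0.34  0.52 -1.99] F [ 0.5 -0.9  0.1] gap 0.000
  -> (0.3797, 0.3257, 0.3, -88.9) x -0.0009 y -0.0024 z 0.0096 spin -0.0004
  -> (0.3797, 0.3257, 0.255, -88.9) x -0.0026 y -0.0029 z 0.0846 spin -0.0004
  -> (0.3797, 0.3257, 0.237, -88.9) x -0.0032 y -0.0031 z 0.1146 spin -0.0004
```

View pics/w24.png

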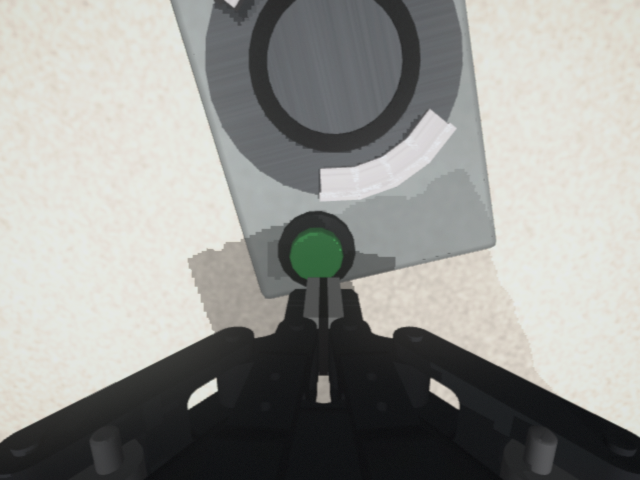

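View pics/d24.png

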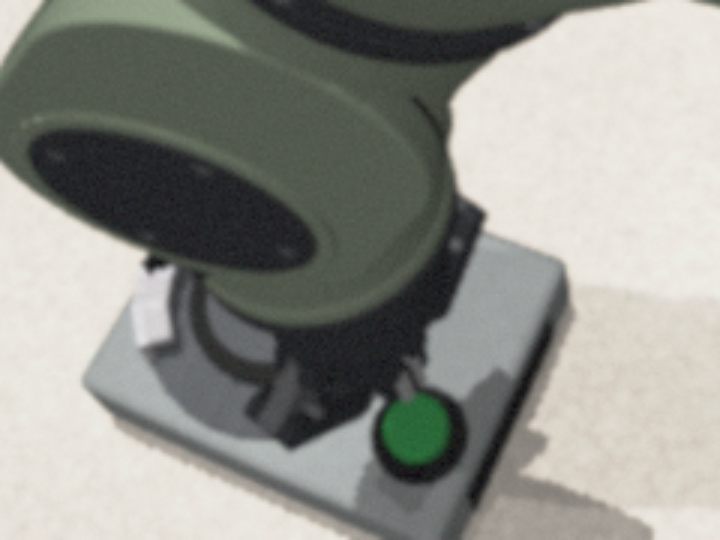

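```bash
python3 - <<'E'
from h import *
c=calibration("wrist"); im=cv2.imread("pics/w24.png")[:,:,::-1].copy()
for b in blobs(im,'green',200): 
    for z in(.07,.075): print(rect(onz(c,b,z)))
E
python3 -m handwheel '[{"x":-0.002,"y":-0.003,"z":0.03,"spin":0,"hand":1},{"x":-0.0025,"y":-0.003,"z":0.06,"spin":0,"hand":1},{"x":-0.0025,"y":-0.003,"z":0.08,"spin":0,"hand":1},{"x":-0.0025,"y":-0.003,"z":0.08,"spin":0,"hand":1}]'
python3 - <<'E'
from h import *
go((.3797,.3257,.248,-88.9),(.3797,.3257,.237,-88.9))
im=camera("side");cv2.imwrite("pics/d25.png",cv2.resize(im[360:480,150:310,::-1],None,fx=4.5,fy=4.5))
E
```

```text
(array([0.38303265, 0.3265654 ]), 32.002281188964844, 31.32036018371582, np.float32(93.856064))
(array([0.38462189, 0.32651508]), 31.22943878173828, 30.563966751098633, np.float32(93.85601))
t: 39.42
tool_pos: [0.3796, 0.3258, 0.2572]
ee_rot: [3.134, 0.027, 0.034]
contact_force: [-0.8, -0.5, -0.5]
finger_gap: -0.002
t 39.42 tcp [0.3796 0.3258 0.2572] tilt 1.31 yawY -89.0 q [-0.89  0.85  0.21  1.92 -0.37  0.39 -1.96] F [-0.8 -0.5 -0.5] gap -0.002
  -> (0.3797, 0.3257, 0.248, -88.9) x -0.0001 y 0.0001 z 0.0153 spin -0.0004
  -> (0.3797, 0.3257, 0.237, -88.9) x -0.0005 y -0.0001 z 0.0336 spin -0.0004
```

View pics/d25.png

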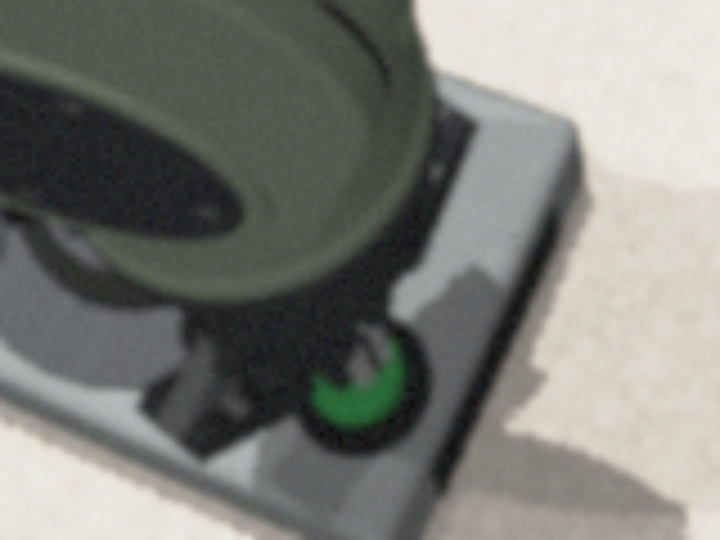

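```bash
python3 -m handwheel '[{"x":0,"y":0,"z":0.015,"spin":0,"hand":1},{"x":0,"y":0,"z":0.025,"spin":0,"hand":1},{"x":0,"y":0,"z":0.03,"spin":0,"hand":1},{"x":0,"y":0,"z":0.03,"spin":0,"hand":1}]'
```

```text
t: 39.98
tool_pos: [0.3801, 0.3257, 0.2429]
ee_rot: [3.138, 0.026, 0.038]
contact_force: [-15.7, -7.5, 91.8]
finger_gap: 0.002
```

```bash
python3 -m handwheel '[{"x":0,"y":0,"z":-0.006,"spin":0,"hand":1},{"x":0,"y":0,"z":-0.02,"spin":0,"hand":1},{"x":0,"y":0,"z":-0.05,"spin":0,"hand":1},{"x":0,"y":0,"z":-0.1,"spin":0,"hand":1},{"x":0,"y":0,"z":-0.1,"spin":0,"hand":1},{"x":0,"y":0,"z":-0.1,"spin":0,"hand":1}]'
python3 - <<'E'
from h import *
go((.3797,.3257,.25,-88.9))
c=calibration("wrist");im=camera("wrist");cv2.imwrite("pics/w26.png",im[:,:,::-1])
np.save("pics/c26.npy",c,allow_pickle=True)
for b in blobs(im,'green',200): 
    for z in(.07,.075): print(rect(onz(c,b,z)))
im=camera("side");cv2.imwrite("pics/d26.png",cv2.resize(im[360:480,150:310,::-1],None,fx=4.5,fy=4.5))
E
```

```text
t: 40.72
tool_pos: [0.3786, 0.3259, 0.3024]
ee_rot: [3.138, 0.026, 0.037]
contact_force: [0.1, 0.5, -0.2]
finger_gap: -0.0
t 40.73 tcp [0.3786 0.3259 0.3024] tilt 1.39 yawY -89.0 q [-0.92  0.78  0.26  1.89 -0.35  0.5  -1.98] F [ 0.1  0.5 -0.2] gap -0.000
  -> (0.3797, 0.3257, 0.25, -88.9) x -0.0002 y 0.0001 z 0.0873 spin -0.0004
(array([0.38339188, 0.32603351]), 32.090572357177734, 30.967769622802734, np.float32(90.84666))
(array([0.38496222, 0.32603262]), 31.30463409423828, 30.2093448638916, np.float32(90.8468))
```

View pics/w26.png

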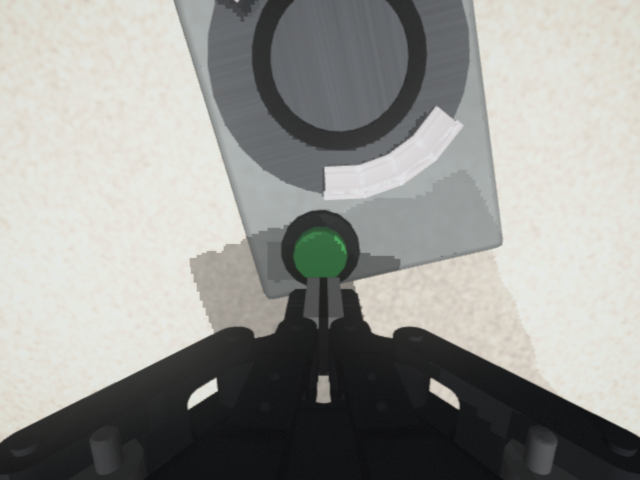

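View pics/d26.png

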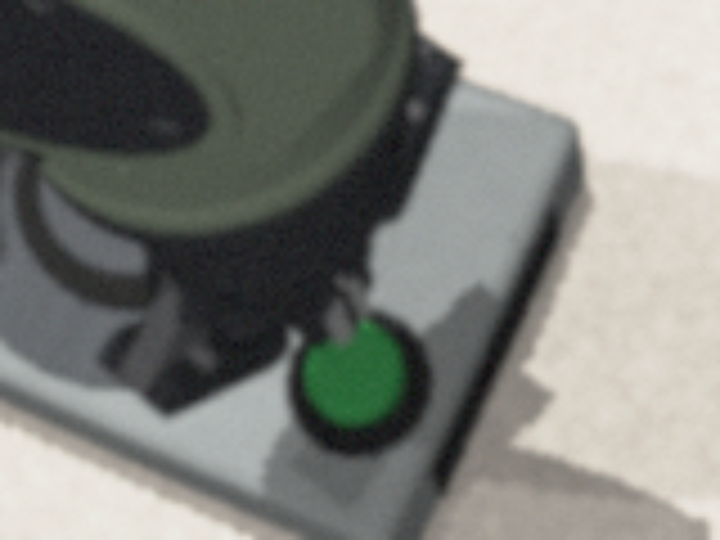

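```bash
python3 -m handwheel '[{"x":-0.001,"y":0,"z":0.04,"spin":0,"hand":1},{"x":-0.001,"y":0,"z":0.075,"spin":0,"hand":1},{"x":-0.001,"y":0,"z":0.083,"spin":0,"hand":1},{"x":-0.001,"y":0,"z":0.083,"spin":0,"hand":1},{"x":-0.001,"y":0,"z":0.083,"spin":0,"hand":1}]'
python3 -m handwheel '[{"x":0,"y":0,"z":0.0035,"spin":0,"hand":1},{"x":0,"y":0,"z":0.0035,"spin":0,"hand":1}]'
python3 -m handwheel '[{"x":0,"y":0,"z":0.003,"spin":0,"hand":1},{"x":0,"y":0,"z":0.003,"spin":0,"hand":1}]'
python3 -m handwheel '[{"x":0,"y":0,"z":0.003,"spin":0,"hand":1},{"x":0,"y":0,"z":0.003,"spin":0,"hand":1}]'
```

```text
t: 41.45
tool_pos: [0.3792, 0.3258, 0.2529]
ee_rot: [3.138, 0.026, 0.038]
contact_force: [0.0, -0.5, -0.1]
finger_gap: 0.0
t: 41.7
tool_pos: [0.3793, 0.3258, 0.251]
ee_rot: [3.138, 0.026, 0.038]
contact_force: [0.4, -0.3, 0.3]
finger_gap: 0.002
t: 41.95
tool_pos: [0.3793, 0.3258, 0.2491]
ee_rot: [3.138, 0.026, 0.038]
contact_force: [-0.1, 0.1, 2.7]
finger_gap: -0.002
t: 42.2
tool_pos: [0.3794, 0.3258, 0.2473]
ee_rot: [3.138, 0.026, 0.038]
contact_force: [-0.3, -0.7, 3.5]
finger_gap: -0.001
```

```bash
python3 -m handwheel '[{"x":0,"y":0,"z":0.004,"spin":0,"hand":1},{"x":0,"y":0,"z":0.004,"spin":0,"hand":1}]'
python3 -m handwheel '[{"x":0,"y":0,"z":0.002,"spin":0,"hand":1},{"x":0,"y":0,"z":0.002,"spin":0,"hand":1}]'
python3 -m handwheel '[{"x":0,"y":0,"z":0.0013,"spin":0,"hand":1},{"x":0,"y":0,"z":0.0013,"spin":0,"hand":1}]'
```

```text
t: 42.45
tool_pos: [0.3794, 0.3258, 0.2447]
ee_rot: [3.138, 0.026, 0.038]
contact_force: [-0.6, 0.5, 4.1]
finger_gap: -0.002
t: 42.7
tool_pos: [0.3794, 0.3258, 0.2442]
ee_rot: [3.138, 0.026, 0.038]
contact_force: [-4.4, -2.4, 20.8]
finger_gap: 0.004
t: 42.95
tool_pos: [0.3793, 0.3257, 0.2441]
ee_rot: [3.139, 0.026, 0.038]
contact_force: [-4.6, -2.6, 23.4]
finger_gap: 0.002
```

```bash
python3 -m handwheel '[{"x":0,"y":0,"z":-0.005,"spin":0,"hand":1},{"x":0,"y":0,"z":-0.03,"spin":0,"hand":1},{"x":0,"y":0,"z":-0.1,"spin":0,"hand":1},{"x":0,"y":0,"z":-0.2,"spin":0,"hand":1},{"x":0,"y":0.1,"z":-0.24,"spin":0,"hand":1},{"x":0,"y":0.2,"z":-0.24,"spin":0,"hand":1},{"x":0,"y":0.2,"z":-0.24,"spin":0,"hand":1},{"x":0,"y":0.2,"z":-0.24,"spin":0,"hand":1}]'
python3 - <<'E'
from chk import *
chk()
go()
im=camera("scene");cv2.imwrite("pics/scene27.png",im[:,:,::-1])
im=camera("side");cv2.imwrite("pics/d27.png",im[:,:,::-1])
E
```

```text
t: 43.95
tool_pos: [0.3779, 0.2063, 0.3888]
ee_rot: [3.14, 0.026, 0.039]
contact_force: [-0.2, 0.2, 0.5]
finger_gap: -0.001
scene red [-0.0076 -0.119 ] [ 70.9  27.9 179.7]
scene green [-0.0067 -0.041 ] [71.2 27.4  0.1]
scene blue [-0.0093  0.0552] [ 72.4  62.2 179.8]
scene yellow [-0.0103  0.1173] [ 73.8  29.5 180. ]
side yellow [-0.0054  0.1141] [75.3 26.9  0.1]
t 44.05 tcp [0.3777 0.2069 0.3884] tilt 1.39 yawY -89.0 q [-0.77  0.55  0.32  2.02 -0.27  0.59 -1.83] F [0.5 0.1 0. ] gap 0.001
```

View pics/scene27.png

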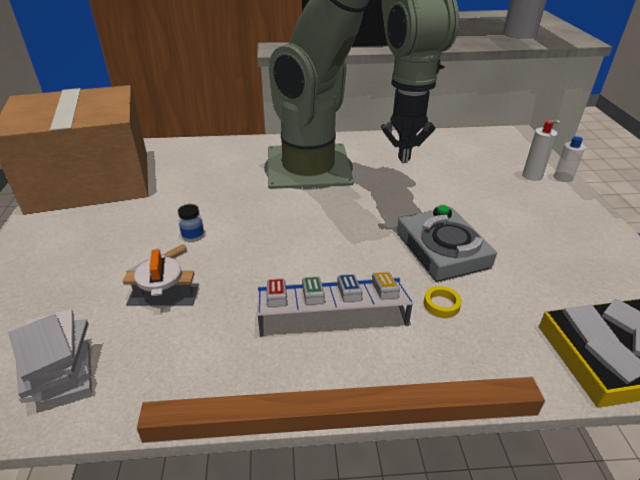

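View pics/d27.png

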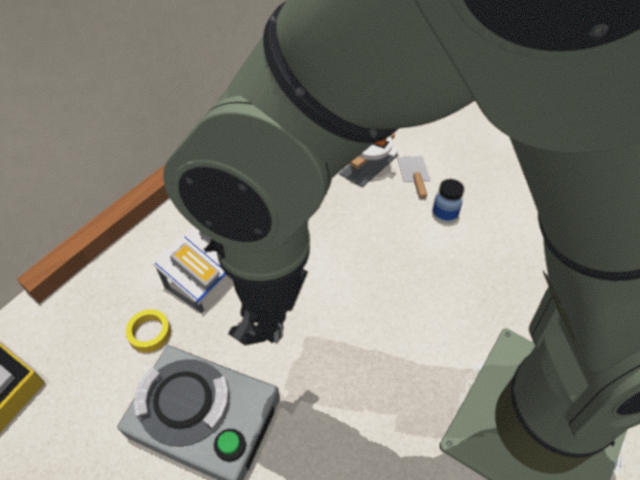

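Run:
```python
from cell import *
print(job_done())
```

```text
the job is handed in; nothing more can be done
None
```

I freed the cap with a press and about 85° of anticlockwise turn and set it down on the middle of the stand. All four tins went onto the rack (red, green, blue and yellow in bays 0 to 3), and I pressed the start button. The job was handed in at about 44 s; it reports no verdict.

- **Tins:** the last views showed all four lids up and against the lip. Readings put them within about 3 mm of the bay middles and a few mm of the nominal slope position. Three readings were weaker:
  - The scene camera put tins 2–5 mm lower on the slope than expected. For yellow it read -10.3 mm, just past the limit, while the side camera read -5.4 mm. I took the difference as calibration error.
  - The last scene-camera y reading for blue was spoiled by the neighbouring blue line. The side camera had it at 36 mm (nominal 39) earlier.
  - In the very last check the arm hid red, green and blue from the side camera.
- **Cap:** it looks flat in the last scene picture. I released it with the gripper about 1 mm from the stand's measured centre line, but did not measure it again numerically.
- **Button:** the first press was harder than intended, reading 92 N when I checked (limit 120 N), and I could not see the peak. I repeated it slowly: about 4 N of spring over roughly 5 mm, then a hard stop, so it went fully down. It looked up again afterwards.
- **Bystanders:** the ink jar, tape roll and spatula look where they were at the start.

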